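# Open the parts carrier's gate and hold it wide

## Task

Open the parts carrier for unloading: squeeze the red catch's two tabs together until they are home, then the yellow catch's in the same way, and swing the gate out by its black grip, past its detent. The gate springs back from wide open, so finish while still holding the grip, with the gate wide, about square to the carrier's front; leave the collars, tools and bottle around and inside undisturbed.

Things in the scene. Friction and masses are not known exactly. Their poses are not given: they have to be found in the camera images.
- carrier: grey open-topped parts carrier, 220 mm deep (x) by 260 mm wide (y) by 140 mm high, fixed to the bench; origin at the centre of its underside; its front faces its own -x and is closed by the gate. An aluminium header bar, 36 mm deep, top face 140 mm above the bench, crosses the front top, centred 90 mm to -x of the origin, and carries the two catches; the steel detent block beside the hinge stands out to y = +174 mm
- red_catch: red squeeze catch on the carrier's header bar; origin at the centre of its underside, 140 mm above the bench, axes as the carrier's. A fixed black core 17 mm wide (y) stands between two red tabs, each 24 mm (x) by 8 mm (y), 7 to 35 mm above the origin: 46 to 50 mm over their outer faces when out, 34 mm when home. Red and yellow may swap places along the header (120 mm apart)
- red_tab_l: the red tab at +y; its frame lies at the catch's origin when out and moves with the tab (the tab's middle is 21 mm to +y and 21 mm up from it)
- red_tab_r: the red tab at -y; likewise, its middle is 21 mm to -y and 21 mm up from it
- red_l (a joint): how far the +y red tab is pushed in, m: 0 out, 0.008 home against the core; starts at 0 to 0.002. It is stiff (about 4 N) and stays where it is left; home lets go of the gate
- red_r (a joint): the same for the -y red tab
- yellow_catch: yellow squeeze catch on the carrier's header bar; origin at the centre of its underside, 140 mm above the bench, axes as the carrier's. A fixed black core 17 mm wide (y) stands between two yellow tabs, each 24 mm (x) by 8 mm (y), 7 to 35 mm above the origin: 46 to 50 mm over their outer faces when out, 34 mm when home. Red and yellow may swap places along the header (120 mm apart)
- yellow_tab_l: the yellow tab at +y; its frame lies at the catch's origin when out and moves with the tab (the tab's middle is 21 mm to +y and 21 mm up from it)
- yellow_tab_r: the yellow tab at -y; likewise, its middle is 21 mm to -y and 21 mm up from it
- yellow_l (a joint): how far the +y yellow tab is pushed in, m: 0 out, 0.008 home against the core; starts at 0 to 0.002. It is stiff (about 4 N) and stays where it is left; home lets go of the gate
- yellow_r (a joint): the same for the -y yellow tab
- gate (a joint): opening angle of the clear-panelled, aluminium-framed gate, rad: 0 shut, 1.65 end stop. It swings out to the carrier's -x, clockwise seen from above; both catches block it until all four tabs are home. A spring pulls it shut (0.4 N m per rad), and a sprung detent at 0.6 rad must be passed (about 1 N m in all, some 7 N at the grip)
- gate_hinge (a point): point on the gate's upright hinge axis, 165 mm above the bench, at the carrier's front left corner (x = -118, y = +110 mm in its frame). Let go when past the detent, the gate falls back against it, to about 0.8 rad, so it must be held to stay wide
- gate_grip: the gate's grip: an upright black round post, 18 mm in diameter, on an aluminium bracket 50 mm in front of the gate's panel; free all round from 112 mm to its top at 185 mm above the bench. Origin on the post's axis at bench height; turns with the gate. Shut, it is 50 mm to -x and 140 mm to -y of the hinge in the carrier's axes (radius 149 mm)
- grip_mid (a point): point on the grip post's axis, 165 mm above the bench: a good height to hold
- collar_a: turned aluminium collar, 52 mm across, 40 mm high, standing in the carrier; bystander, origin under its centre
- collar_b: another such collar in the carrier; bystander, origin under its centre
- collar_c: another such collar on the bench ahead and to the -y side of the carrier, outside the gate's sweep; bystander, origin under its centre
- holder_a: black tool holder on a red disc, 60 mm across, 75 mm high, on the left of the bench; bystander, origin under its centre
- holder_b: another such tool holder, farther on; bystander, origin under its centre
- spray: orange spray bottle, 92 mm across, 201 mm high, far left; bystander, origin under its centre
- gauge_box: flat green gauge box, 75 by 105 by 28 mm, on the right over the drawing; bystander, origin under its centre
- wrench: steel wrench lying on the left of the bench near the robot; bystander, origin under its centre

How it is judged (in metres and radians):
On the way, in this order (a step that is already met when the one before it is completed fails the run):
1. both red tabs squeezed home, fingers on both at once (value of joint each of red_l, red_r above 0.0065 m and contact force between the fingers and red_tab_l above 1 N and contact force between the fingers and red_tab_r above 1 N), for 0.1 s.
2. then both yellow tabs squeezed home, fingers on both at once (value of joint each of yellow_l, yellow_r above 0.0065 m and contact force between the fingers and yellow_tab_l above 1 N and contact force between the fingers and yellow_tab_r above 1 N), for 0.1 s.
3. the gate pulled past its detent by its grip (value of joint gate above 0.8 rad and contact force between the fingers and gate_grip above 0.5 N), for 0.1 s.
At the end, for the whole second after the job is handed in: the gate stands still at more than 1.2 rad (69 degrees; end stop 1.65) with the fingers bearing on its grip (over 1 N), all four tabs in by more than 6 of 8 mm, and every bystander upright as it was and within 30 mm of its start (value of joint gate above 1.2 rad and velocity of joint gate between -0.05 and 0.05 rad/s and contact force between the fingers and gate_grip above 1 N and value of joint each of red_l, red_r, yellow_l, yellow_r above 0.006 m and angle between each of collar_a, collar_b, collar_c, holder_a, holder_b, spray, gauge_box, wrench's own z axis and vertical below 0.3 rad and distance of each of collar_a, collar_b, collar_c, holder_a, holder_b, spray, gauge_box, wrench from where it was at the start of the episode below 0.03 m); the arm keeps its last pose, push and grip.
It fails at once if a yellow tab pushed in (over 5 mm) before both red tabs are in (value of joint any of yellow_l, yellow_r above 0.005 m and value of joint any of red_l, red_r below 0.005 m).
It fails at once if a bystander knocked away (over 30 mm) or over (distance of any of collar_a, collar_b, collar_c, holder_a, holder_b, spray, gauge_box, wrench from where it was at the start of the episode above 0.03 m or angle between any of collar_a, collar_b, collar_c, holder_a, holder_b, spray, gauge_box, wrench's own z axis and vertical above 0.3 rad).
It also fails if it takes over 56 s, if anything falls off the work surface, if the arm or the gripper's body presses on something with over 40 N, if the wrist force passes 120 N, or if a joint passes its speed limit or range.

## Robot

A 6-joint arm with a two-finger parallel gripper is mounted at the origin on the work surface. World frame = base frame: x ahead of the robot, y to its left, z up, the work surface at z = 0. Lengths are in mm, angles in rad, forces in N, time in s.
With the tool pointing down it reaches from about 275 to 750 mm from the base axis. Payload 10.2 kg.
Tool frame: the origin (TCP) lies between the finger pads; the fingertips stand robot.nose_length ahead of it and the grasp point (between the pads) lies 3 mm ahead of it (robot.nose_length is the distance from the TCP to the fingertips, in mm); x points along the fingers, y is the direction in which the jaws open and shut, and the axes are right-handed (so a half turn about x gives the same grasp; the last joint's range is limited). The gripper opens to 88 mm and grips with 3 to 60 N. Pads are 18 mm wide; open, the fingers measure 123 mm over their backs; the gripper's body (75 mm by 187 mm) begins 45 mm behind the grasp point.
Start: joints at [0.975, 0.313, 1.498, -0, 1.331, -0.223], TCP at [191.231, 488.94, 224.12] pointing down, gripper open.
Joint ranges: [-2.94, 2.94], [-0.97, 2.17], [0.19, 2.56], [-1.23, 4.37], [0.02, 3.11], [-2.88, 2.88]. Speed limits (rad/s): [2.39, 2.39, 3.01, 3.14, 3.14, 3.14].

## Interface

Orientations are given as a unit quaternion [w, x, y, z].
In Python, from rig import robot gives the robot as it stands.
- The arm moves only by the shell command python3 -m jog 'ROWS' [FORCE]. ROWS is JSON, a list of rows, each an object of numbers: "x", "y", "z": the shift along the tool's x, y, z in units of 30 mm (1.0 is 30 mm); "twist": the turn about the tool's x in units of 5 degrees (1.0 is 5 degrees); "claw": the opening, from 0 (shut) to 1 (fully open). In form: [{"x": .., "y": .., "z": .., "twist": .., "claw": ..}, ...]. A call has 1 to 8 rows; each row is the pose to reach, as a shift and turn from the pose commanded when the call began, along the tool's axes at that moment; what a row does not reach only later rows make up. A row lasts 1/8 s, in which the tool goes at most 62.5 mm and 10.7 degrees, less where a joint would pass 70% of its speed; a pose out of reach is approached as far as the arm can. A call with a gripper value outside its range is refused whole. The fingers move at their own pace and stop on an object; FORCE is the grip in N (left out, the last holds). Time passes only in rows, so rows that repeat a pose let the fingers close. It gives the time, the measured TCP pose, the force and the opening at its end, in the units of the state.
- robot.get_state(): the state, without advancing time (a new reading comes with each control period).
- robot.read_camera(name): name is "scene" or "top" or "wrist"; returns a dict with "pixels" (384x512x3 uint8, blue, green, red), "vfov" (degrees; the focal length in pixels is half the picture's height over the tangent of half this angle, whatever the lens; pixels are square), "cx", "cy" (the principal point, pixels), "pose" (4x4, takes a point from camera to world coordinates). Camera axes: x right, y down, z forward; pixel columns grow to the right and rows downward; lengths in mm; the calibration is good to about 2 mm. The wrist camera is an equidistant fisheye: a pixel r from the principal point sees the ray r / f radians off the axis. A picture is of the moment at which its call begins. There is no depth.
- robot.finish_job(): hands the job in, once; it reports no verdict.
The state is a dict: "clock": time; "joints": joint angles; "joint_velocities": joint speeds; "joint_torque": joint torques, N m; "position": TCP position; "eef_rot": TCP orientation; "wrist_force": force on the tool from outside, world axes, zero at the start; "wrist_torque": the same for the moment, N m; "gripper_width": opening from 0.0 (shut) to 1.0 (fully open).
Only numpy, scipy, OpenCV 4.12 (cv2) and the standard library are available. Lean on these libraries where they do the work, as an engineer would, in place of code of your own. Each camera call takes 0.05 s, during which the arm holds its last target.

## Working session

There is one attempt and no reset: what is moved stays moved. The work goes in short steps, Python scripts to look and compute and a shell command to move; the robot and the scene stay as the last step left them, time stands still between calls to the robot, and variables do not carry over. Pictures are saved under pics/ and viewed, and the job is handed in when it is done.

```bash
ls; mkdir -p pics; python3 - <<'E'
from rig import robot
import cv2
s=robot.get_state(); print(s['clock'],s['position'],s['eef_rot'],s['gripper_width'],robot.nose_length)
for n in ["scene","top","wrist"]:
    c=robot.read_camera(n); cv2.imwrite(f"pics/{n}0.png",c["pixels"]); print(n,c["vfov"],c["cx"],c["cy"]); print(c["pose"])
E
```

```text
pics
0.0 [191.05845881 488.72725837 223.56280478] [ 0.69467642  0.1306206   0.69504505 -0.13143556] 1.0039873048603771 22.0
scene 44.26001242745166 254.07109133047072 181.33690922794958
[[ 3.92647674e-01  6.82656808e-01 -6.16285232e-01  1.48155531e+03]
 [ 9.19608178e-01 -3.00306732e-01  2.53252178e-01 -4.19570358e+02]
 [-1.21902804e-02 -6.66179818e-01 -7.45691523e-01  1.21586785e+03]
 [ 0.00000000e+00  0.00000000e+00  0.00000000e+00  1.00000000e+00]]
top 45.48053489560057 258.2556018611708 191.20236099025303
[[ 2.90804873e-02 -9.91067822e-01  1.30149517e-01  3.58315003e+02]
 [-9.99516010e-01 -3.02703490e-02 -7.17295184e-03 -3.81469280e+01]
 [ 1.10485531e-02 -1.29877933e-01 -9.91468432e-01  1.85012716e+03]
 [ 0.00000000e+00  0.00000000e+00  0.00000000e+00  1.00000000e+00]]
wrist 65.70646984690485 251.73515511505428 194.65097274004393
[[ 3.63918952e-01  8.91478311e-01  2.69869258e-01  1.21582219e+02]
 [ 9.31428008e-01 -3.47622326e-01 -1.07706009e-01  5.15747913e+02]
 [-2.20499126e-03  2.90560044e-01 -9.56854220e-01  3.84107087e+02]
 [ 0.00000000e+00  0.00000000e+00  0.00000000e+00  1.00000000e+00]]
```

View pics/scene0.png

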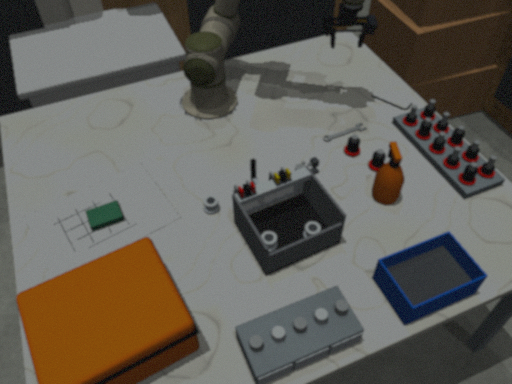

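View pics/top0.png

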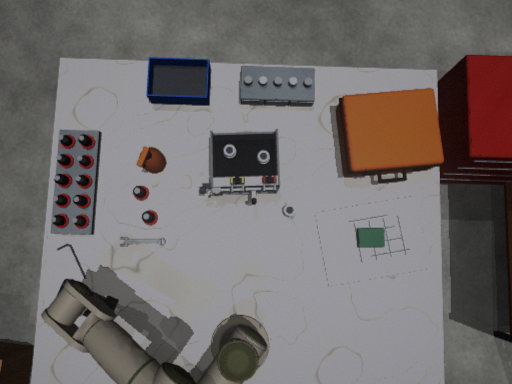

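```bash
python3 - <<'E'
import cv2
a=cv2.imread('pics/top0.png')[110:260,190:350]; cv2.imwrite('pics/top0c.png',cv2.resize(a,None,fx=4,fy=4,interpolation=cv2.INTER_CUBIC))
a=cv2.imread('pics/scene0.png')[130:290,150:310]; cv2.imwrite('pics/scene0c.png',cv2.resize(a,None,fx=3.7,fy=3.7,interpolation=cv2.INTER_CUBIC))
E
```

```text
(no output)
```

View pics/top0c.png

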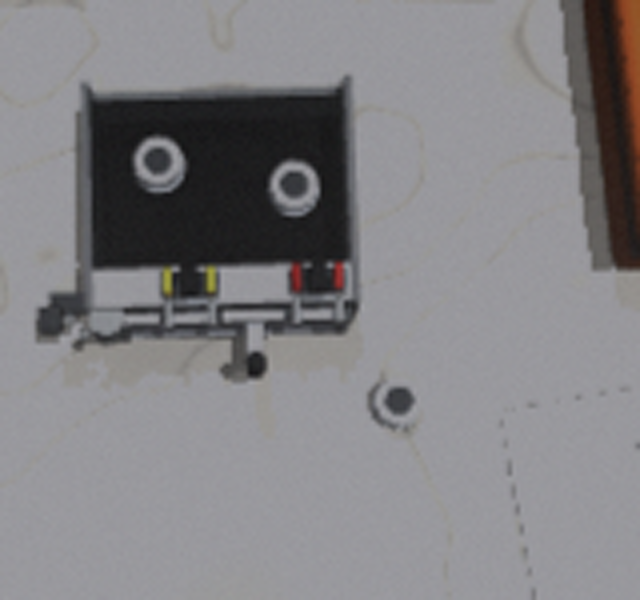

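View pics/scene0c.png

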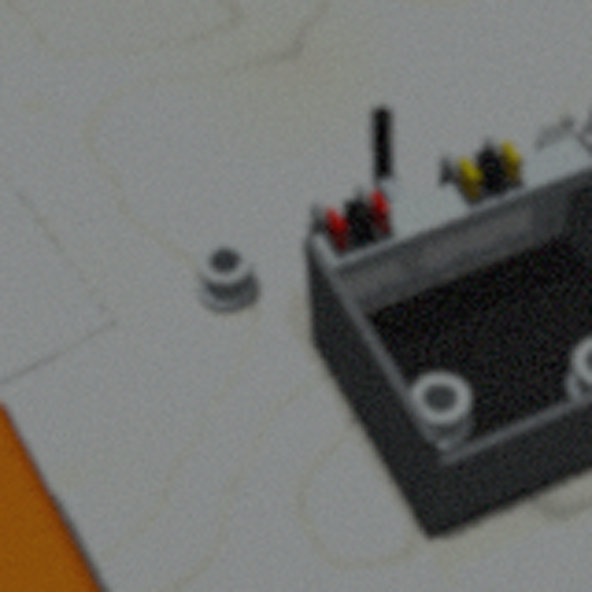

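View pics/wrist0.png

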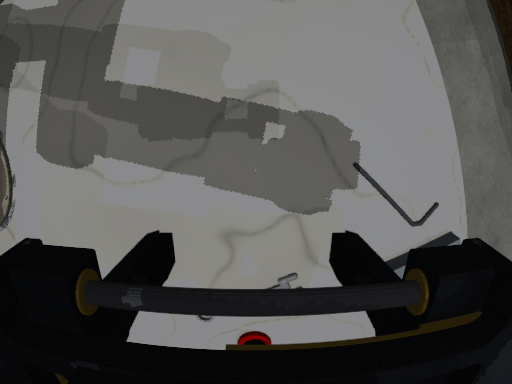

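The top crop shows yellow tabs at about (168,281) and (211,279), red tabs at (297,277) and (340,276), and the grip at (257,364). Red is on the -y side. Next I'll measure these points.

```bash
cat > h.py <<'E'
import numpy as np, cv2
from rig import robot
def ray(c,u,v):
    P=np.array(c["pose"]); f=192/np.tan(np.radians(c["vfov"]/2))
    d=np.array([(u-c["cx"])/f,(v-c["cy"])/f,1.0])
    if c.get("fish"):
        r=np.hypot(*d[:2]); d=np.array([d[0]/r*np.sin(r),d[1]/r*np.sin(r),np.cos(r)])
    return P[:3,3],P[:3,:3]@d
def onz(c,u,v,z):
    o,d=ray(c,u,v); return o+d*(z-o[2])/d[2]
def tri(rs):
    A=np.zeros((3,3));b=np.zeros(3)
    for o,d in rs:
        d=d/np.linalg.norm(d);M=np.eye(3)-np.outer(d,d);A+=M;b+=M@o
    return np.linalg.solve(A,b)
E
python3 - <<'E'
from h import *
c=robot.read_camera("top"); img=c["pixels"]
hsv=cv2.cvtColor(img,cv2.COLOR_BGR2HSV)
for n,lo,hi in [("y",(22,120,60),(35,255,255)),("r",(0,150,60),(8,255,255)),("r2",(172,150,60),(180,255,255))]:
    m=cv2.inRange(hsv,lo,hi); m[:160]=0;m[195:]=0;m[:,:205]=0;m[:,285:]=0
    k,l,st,ce=cv2.connectedComponentsWithStats(m)
    for i in range(1,k):
        if st[i,4]>4: print(n,st[i],ce[i],onz(c,*ce[i],175).round(1))
for nm,u,v,z in [("yl",168,281,172),("yr",211,279,172),("rl",297,277,172),("rr",340,276,172),("grip",257,364,185),("bl",86,88,140),("br",348,80,140),
 ("collc",400,400,40),("colla",158,162,43),("collb",294,187,43)]:
    print(nm,onz(c,190+u/4-.4,110+v/4-.4,z).round(1))
s=robot.read_camera("scene")
t=onz(s,150+382/3.7,130+110/3.7,185); print("grip top scene",t)
for nm,u,v in [("rl",383,197),("rr",332,213),("yl",512,147),("yr",467,165)]:
    print(nm,onz(s,150+u/3.7,130+v/3.7,175).round(1))
print("collc",onz(s,150+226/3.7,130+262/3.7,40))
E
```

```text
y [231 177   2   7  13] [231.46153846 180.23076923] [616.1  50.  175. ]
y [242 177   2   6  11] [242.45454545 179.72727273] [619.2   9.4 175. ]
r [263 176   2   6  10] [263.5 178.6] [625.8 -68.3 175. ]
r [274 176   1   6   6] [274.  178.5] [ 627.4 -107.2  175. ]
yl [618.   49.7 172. ]
yr [621.1   9.9 172. ]
rl [625.4 -69.7 172. ]
rr [ 627.6 -109.5  172. ]
grip [541.8 -35.1 185. ]
bl [807.2 136.5 140. ]
br [ 823.1 -113.9  140. ]
collc [ 526.1 -177.7   40. ]
colla [758.7  70.9  43. ]
collb [737.4 -66.6  43. ]
grip top scene [547.21327473 -37.04521778 185.        ]
rl [627.6 -70.5 175. ]
rr [ 626.9 -114.   175. ]
yl [619.8  47.2 175. ]
yr [623.1   5.2 175. ]
collc [ 531.36809336 -180.25699628   40.        ]
```

```bash
cat >> h.py <<'E'
from scipy.spatial.transform import Rotation as R
def tool(s=None):
    s=s or robot.get_state(); q=s["eef_rot"]; return np.array(s["position"]),R.from_quat(q,scalar_first=True).as_matrix()
def rel(target,s=None):
    p,M=tool(s); return (M.T@(np.array(target)-p)/30).round(3)
def rep():
    s=robot.get_state();p,M=tool(s)
    print(round(s["clock"],2),p.round(1),"yaxis",M[:,1].round(3),"w",round(s["gripper_width"],3),"mm",round(88*s["gripper_width"],1),"F",np.array(s["wrist_force"]).round(1),"q",np.array(s["joints"]).round(3))
E
python3 - <<'E'
from h import *
rep(); p,M=tool(); print(M.round(3))
print("red hi",rel([627,-89.5,236]))
E
```

```text
0.25 [191.2 488.8 223.9] yaxis [ 0.364  0.931 -0.001] w 0.996 mm 87.7 F [-0.7  0.3  0.4] q [ 0.975  0.313  1.498  0.     1.331 -0.223]
[[-0.     0.364  0.931]
 [-0.     0.931 -0.364]
 [-1.    -0.001 -0.   ]]
red hi [ -0.399 -12.664  20.551]
```

```bash
python3 -m jog '[{"x":-0.8,"y":-1.5,"z":2.0,"twist":-0.6,"claw":1},{"x":-0.8,"y":-3,"z":4,"twist":-1.3,"claw":1},{"x":-0.8,"y":-4.2,"z":6,"twist":-2,"claw":1},{"x":-0.8,"y":-5.4,"z":8,"twist":-2.5,"claw":1},{"x":-0.8,"y":-6.5,"z":10,"twist":-3,"claw":1},{"x":-0.8,"y":-7.6,"z":12,"twist":-3.5,"claw":1},{"x":-0.8,"y":-8.6,"z":14,"twist":-4,"claw":1},{"x":-0.8,"y":-9.6,"z":15.5,"twist":-5,"claw":1}]' 60
python3 - <<'E'
from h import *
rep();print(rel([625,-89.5,236]))
E
```

```text
clock: 1.25
position: [489.2, 89.5, 248.2]
eef_rot: [0.707, -0.023, 0.707, 0.023]
wrist_force: [-0.0, 1.4, 0.1]
gripper_width: 0.999
1.25 [489.2  89.5 248.2] yaxis [-0.066  0.998  0.   ] w 0.999 mm 87.9 F [-0.   1.4  0.1] q [-0.055  0.234  1.538  0.     1.369 -1.692]
[ 0.406 -6.251  4.127]
```

```bash
python3 -m jog '[{"x":0,"y":-1.2,"z":1,"claw":1},{"x":0,"y":-2.6,"z":2,"claw":1},{"x":0,"y":-4,"z":3,"claw":1},{"x":0,"y":-5.2,"z":3.8,"claw":1},{"x":0,"y":-6.25,"z":4.13,"claw":1},{"x":0,"y":-6.25,"z":4.13,"claw":1},{"x":0,"y":-6.25,"z":4.13,"claw":1}]'
python3 - <<'E'
from h import *
rep()
for n in ["wrist","top","scene"]:
    c=robot.read_camera(n); cv2.imwrite(f"pics/{n}1.png",c["pixels"])
    if n=="wrist": print(np.array(c["pose"]).round(3).tolist(),c["cx"],c["cy"],c["vfov"])
E
```

```text
1.25 [489.2  89.5 248.2] yaxis [-0.066  0.998  0.   ] w 0.999 mm 87.9 F [-0.   1.4  0.1] q [-0.055  0.234  1.538  0.     1.369 -1.692]
[[-0.066, 0.955, 0.29, 414.487], [0.998, 0.063, 0.019, 83.981], [-0.001, 0.291, -0.957, 408.587], [0.0, 0.0, 0.0, 1.0]] 251.73515511505428 194.65097274004393 65.70646984690485invalid input at $[0]: expected keys x, y, z, twist, claw
```

View pics/wrist1.png

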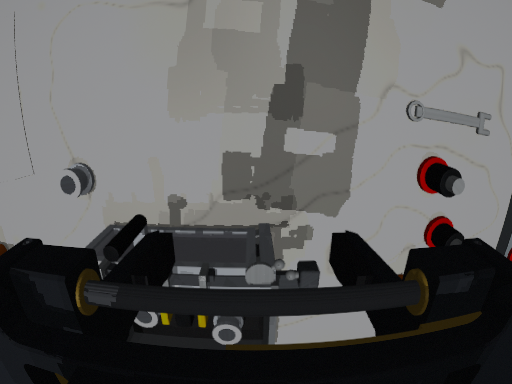

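The move was refused because every key is required. The wrist view shows the grip post at about (128,235) and the yellow tabs at (165,318) and (202,320), partly hidden by the gripper.

```bash
python3 -m jog '[{"x":0,"y":-1.2,"z":1,"twist":0,"claw":1},{"x":0,"y":-2.6,"z":2,"twist":0,"claw":1},{"x":0,"y":-4,"z":3,"twist":0,"claw":1},{"x":0,"y":-5.2,"z":3.8,"twist":0,"claw":1},{"x":0,"y":-6.25,"z":4.13,"twist":0,"claw":1},{"x":0,"y":-6.25,"z":4.13,"twist":0,"claw":1},{"x":0,"y":-6.25,"z":4.13,"twist":0,"claw":1}]'
python3 - <<'E'
from h import *
rep()
for n in ["wrist","top","scene"]:
    c=robot.read_camera(n); cv2.imwrite(f"pics/{n}2.png",c["pixels"])
a=cv2.imread('pics/scene2.png')[120:260,200:360]; cv2.imwrite('pics/scene2c.png',cv2.resize(a,None,fx=4,fy=4,interpolation=cv2.INTER_CUBIC))
E
```

```text
clock: 2.28
position: [623.3, -86.2, 248.3]
eef_rot: [0.707, -0.023, 0.707, 0.023]
wrist_force: [-0.4, 0.2, 0.1]
gripper_width: 1.0
2.27 [623.3 -86.2 248.3] yaxis [-0.065  0.998  0.   ] w 1.0 mm 88.0 F [-0.4  0.2  0.1] q [-0.323  0.538  1.105  0.     1.499 -1.959]
```

View pics/wrist2.png

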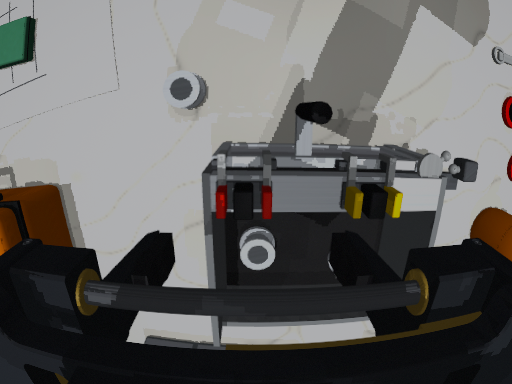

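View pics/scene2c.png

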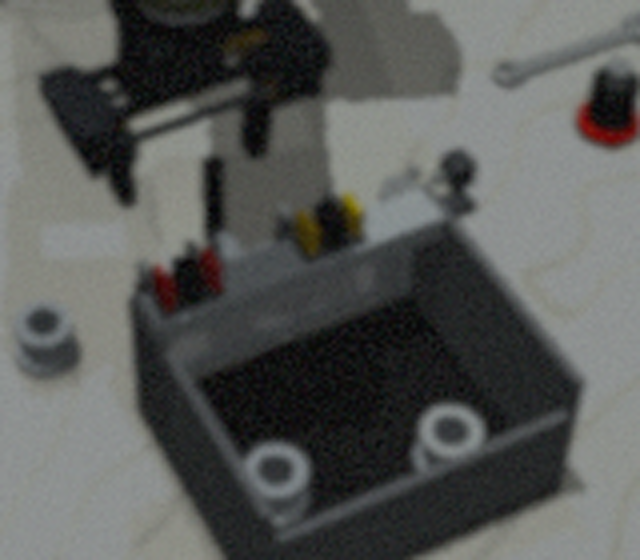

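The wrist picture shows the red tabs clearly at about (222,202) and (267,202), and the yellow at (355,202) and (394,202). I'll refine the catch centres from these.

```bash
python3 - <<'E'
from h import *
rep()
c=robot.read_camera("wrist"); c["fish"]=1; im=c["pixels"]
cv2.imwrite('pics/wrist3c.png',cv2.resize(im[85:235,200:460],None,fx=3,fy=3,interpolation=cv2.INTER_CUBIC))
print(np.array(c["pose"])[:3,3])
E
```

```text
2.42 [623.4 -86.5 248.6] yaxis [-0.065  0.998 -0.   ] w 0.999 mm 87.9 F [0.7 0.6 0.5] q [-0.324  0.538  1.105  0.     1.499 -1.96 ]
[548.70536496 -91.94067091 408.99051174]
```

View pics/wrist3c.png

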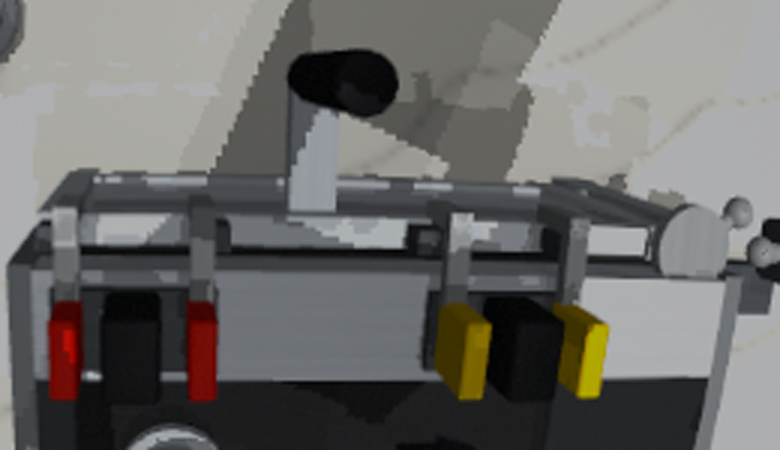

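```bash
python3 - <<'E'
from h import *
rep()
c=robot.read_camera("wrist"); c["fish"]=1
for n,u,v,z in [("rr",66,366,175),("rl",203,366,175),("yr",475,360,175),("yl",590,360,175),("grip",366,82,185),("hinge",692,238,165)]:
    print(n,onz(c,200+u/3-.3,85+v/3-.3,z).round(1))
E
```

```text
2.48 [623.5 -86.7 248.5] yaxis [-0.065  0.998 -0.   ] w 0.998 mm 87.8 F [0.3 0.7 0. ] q [-0.324  0.538  1.104  0.     1.499 -1.96 ]
rr [ 631.9 -112.1  175. ]
rl [629.3 -74.  175. ]
yr [622.8   5.  175. ]
yl [620.6  43.4 175. ]
grip [548.  -39.3 185. ]
hinge [581.4  79.4 165. ]
```

```bash
python3 - <<'E'
from h import *
rep(); print(rel([627.5,-91.8,167]))
E
```

```text
2.52 [623.5 -87.  248.5] yaxis [-0.064  0.998 -0.   ] w 0.999 mm 87.9 F [0.7 0.3 0.2] q [-0.324  0.538  1.104  0.     1.499 -1.96 ]
[ 2.715 -0.169  0.122]
```

```bash
python3 -m jog '[{"x":0.9,"y":-0.12,"z":0.1,"twist":0,"claw":1},{"x":1.8,"y":-0.12,"z":0.1,"twist":0,"claw":1},{"x":2.4,"y":-0.12,"z":0.1,"twist":0,"claw":1},{"x":2.7,"y":-0.12,"z":0.1,"twist":0,"claw":1},{"x":2.7,"y":-0.12,"z":0.1,"twist":0,"claw":1},{"x":2.7,"y":-0.12,"z":0.1,"twist":0,"claw":1}]'
python3 - <<'E'
from h import *
rep()
c=robot.read_camera("scene"); cv2.imwrite('pics/scene4c.png',cv2.resize(c["pixels"][140:240,200:320],None,fx=5,fy=5,interpolation=cv2.INTER_CUBIC))
E
```

```text
clock: 3.28
position: [627.2, -91.3, 168.1]
eef_rot: [0.707, -0.023, 0.706, 0.022]
wrist_force: [0.1, -0.5, -0.5]
gripper_width: 0.998
3.27 [627.2 -91.3 168.1] yaxis [-0.064  0.998 -0.001] w 0.998 mm 87.8 F [ 0.1 -0.5 -0.5] q [-0.329  0.596  1.219 -0.     1.325 -1.964]
```

View pics/scene4c.png

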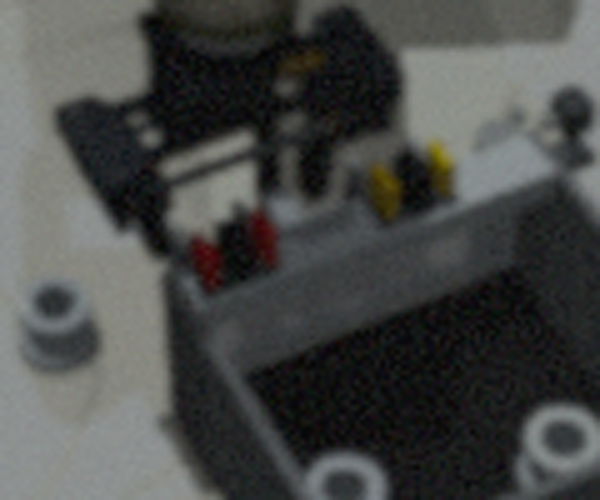

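```bash
cat >> h.py <<'E'
def proj(c,X):
    P=np.array(c["pose"]); f=192/np.tan(np.radians(c["vfov"]/2)); q=P[:3,:3].T@(np.array(X)-P[:3,3])
    if c.get("fish"):
        r=np.hypot(q[0],q[1]); th=np.arctan2(r,q[2]); return np.array([c["cx"]+f*th*q[0]/r,c["cy"]+f*th*q[1]/r])
    return np.array([c["cx"]+f*q[0]/q[2],c["cy"]+f*q[1]/q[2]])
E
python3 - <<'E'
from h import *
p,M=tool(); rep()
c=robot.read_camera("scene"); im=cv2.resize(c["pixels"][140:240,200:320],None,fx=6,fy=6,interpolation=cv2.INTER_CUBIC)
im=cv2.convertScaleAbs(im,alpha=1.6,beta=10)
for sgn in(-1,1):
  for d,col in [(22,(0,255,0)),(0,(255,255,0))]:
   for w in (-9,9):
    u=(proj(c,p+M@[d,sgn*44,w])-[200,140])*6+3; cv2.circle(im,tuple(int(t) for t in u),3,col,-1)
cv2.imwrite('pics/scene5c.png',im)
c=robot.read_camera("wrist");cv2.imwrite('pics/wrist5.png',c["pixels"])
E
```

```text
3.33 [627.2 -91.3 168. ] yaxis [-0.064  0.998 -0.001] w 0.998 mm 87.8 F [-0.2  0.3 -0.2] q [-0.329  0.596  1.219 -0.     1.325 -1.964]
```

View pics/scene5c.png

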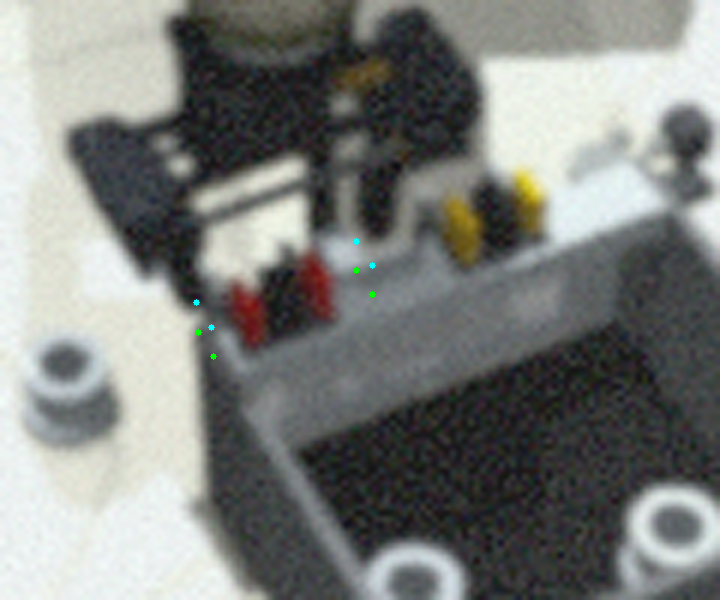

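View pics/wrist5.png

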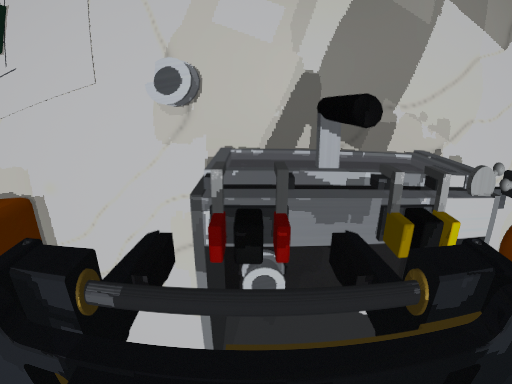

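```bash
python3 - <<'E'
from h import *
p,M=tool(); rep()
c=robot.read_camera("wrist"); c["fish"]=1; im=cv2.convertScaleAbs(c["pixels"],alpha=2.2,beta=10)
im=cv2.resize(im[150:384],None,fx=1.56,fy=1.56)
for sgn in(-1,1):
  for d,col in [(22,(0,255,0)),(0,(255,255,0)),(-40,(255,0,255))]:
   for w in (-9,9):
    u=(proj(c,p+M@[d,sgn*44,w])-[0,150])*1.56; print(d,w,u); cv2.circle(im,tuple(int(t) for t in u),3,col,-1)
cv2.imwrite('pics/wrist6.png',im)
E
```

```text
3.42 [627.1 -91.4 167.8] yaxis [-0.063  0.998 -0.   ] w 0.995 mm 87.6 F [-0.1 -0.6  0.9] q [-0.329  0.596  1.219 -0.     1.325 -1.964]
22 -9 [290.83336844  93.1350704 ]
22 9 [293.91870344 131.7227011 ]
0 -9 [279.06606465 112.60378148]
0 9 [283.17723748 154.60290798]
-40 -9 [249.92175857 161.85710251]
-40 9 [257.37802828 210.81142488]
22 -9 [497.84672799  93.2282188 ]
22 9 [494.63974709 131.78492829]
0 -9 [509.87944232 112.68558385]
0 9 [505.61833014 154.64493019]
-40 -9 [539.64219061 161.86756817]
-40 9 [531.95609837 210.76175473]
```

View pics/wrist6.png

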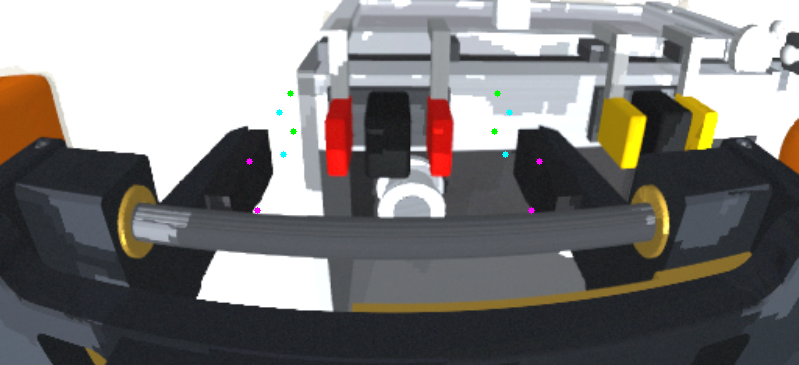

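Both cameras show the fingertips about 35 mm higher than the pose implies. Before I touch the catch, I'll close part way, still clear of the tabs, and look again.

```bash
python3 -m jog '[{"x":0,"y":0,"z":0,"twist":0,"claw":0.64},{"x":0,"y":0,"z":0,"twist":0,"claw":0.64},{"x":0,"y":0,"z":0,"twist":0,"claw":0.64},{"x":0,"y":0,"z":0,"twist":0,"claw":0.64}]'
python3 - <<'E'
from h import *
p,M=tool(); rep()
c=robot.read_camera("wrist"); c["fish"]=1; im=cv2.convertScaleAbs(c["pixels"],alpha=2.2,beta=10)
im=cv2.resize(im[150:384],None,fx=1.56,fy=1.56)
h=robot.get_state()["gripper_width"]*44
for sgn in(-1,1):
  for d,col in [(22,(0,255,0)),(0,(255,255,0)),(-40,(255,0,255))]:
   for w in (-9,9):
    u=(proj(c,p+M@[d,sgn*h,w])-[0,150])*1.56; cv2.circle(im,tuple(int(t) for t in u),3,col,-1)
cv2.imwrite('pics/wrist7.png',im)
c=robot.read_camera("scene"); im=cv2.resize(c["pixels"][140:240,200:320],None,fx=6,fy=6,interpolation=cv2.INTER_CUBIC)
cv2.imwrite('pics/scene7c.png',cv2.convertScaleAbs(im,alpha=1.6,beta=10))
E
```

```text
clock: 3.98
position: [626.9, -91.3, 167.1]
eef_rot: [0.707, -0.022, 0.707, 0.022]
wrist_force: [0.1, -0.3, 0.1]
gripper_width: 0.64
3.98 [626.9 -91.3 167.1] yaxis [-0.064  0.998 -0.   ] w 0.64 mm 56.3 F [ 0.1 -0.3  0.1] q [-0.329  0.597  1.22  -0.     1.325 -1.964]
```

View pics/wrist7.png

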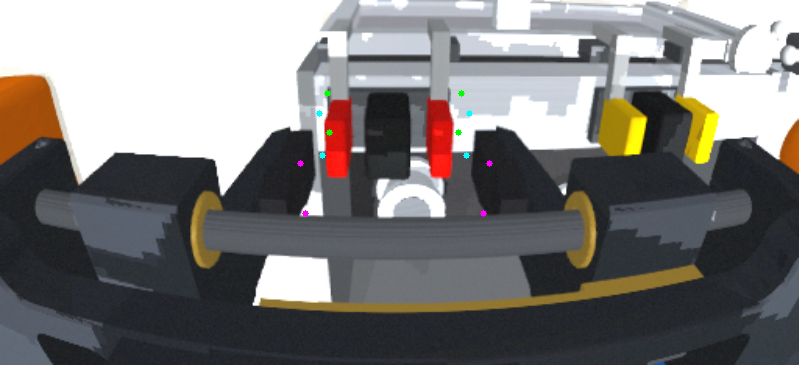

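View pics/scene7c.png

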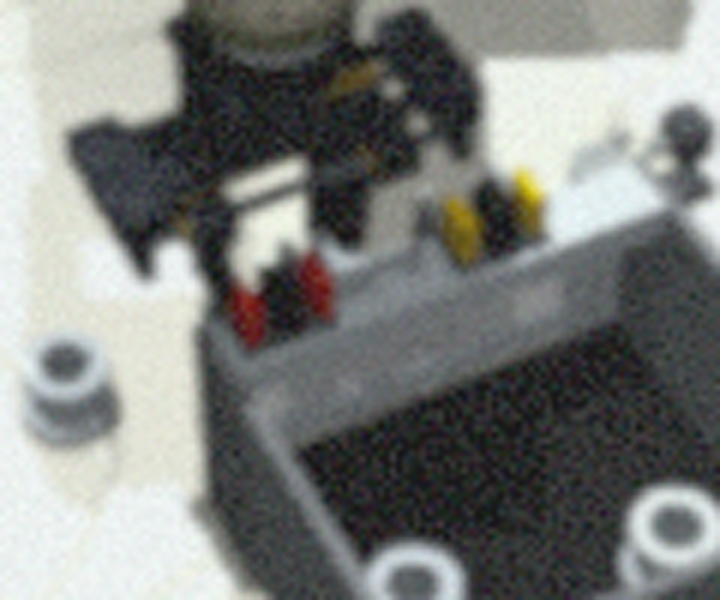

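```bash
python3 - <<'E'
from h import *
w=robot.read_camera("wrist"); w["fish"]=1; s=robot.read_camera("scene"); rep()
for nm,a,b in [("-y finger inner tip far/low",(314,154),(222,298)),("+y finger",(476,155),(352,240))]:
    A=ray(w,a[0]/1.56-.3,a[1]/1.56+150-.3); B=ray(s,200+b[0]/6-.4,140+b[1]/6-.4)
    print(nm,tri([A,B]).round(1))
E
python3 -m jog '[{"x":0,"y":0,"z":0,"twist":0,"claw":0.5},{"x":0,"y":0,"z":0,"twist":0,"claw":0.5},{"x":0,"y":0,"z":0,"twist":0,"claw":0.5}]' 15
```

```text
4.17 [626.9 -91.3 167.1] yaxis [-0.063  0.998  0.   ] w 0.639 mm 56.2 F [-0.3 -0.   0.1] q [-0.329  0.597  1.22   0.     1.325 -1.964]
-y finger inner tip far/low [ 631.3 -123.1  176.5]
+y finger [626.6 -58.7 182.3]
clock: 4.55
position: [626.9, -91.3, 167.1]
eef_rot: [0.707, -0.022, 0.707, 0.022]
wrist_force: [-0.6, 0.1, -1.2]
gripper_width: 0.5
```

```bash
python3 - <<'E'
from h import *
rep()
c=robot.read_camera("wrist"); c["fish"]=1; im=cv2.convertScaleAbs(c["pixels"],alpha=2.2,beta=10)
cv2.imwrite('pics/wrist8.png',cv2.resize(im[180:300,150:370],None,fx=3.6,fy=3.6))
c=robot.read_camera("scene"); im=cv2.resize(c["pixels"][140:240,200:320],None,fx=6,fy=6,interpolation=cv2.INTER_CUBIC)
cv2.imwrite('pics/scene8c.png',cv2.convertScaleAbs(im,alpha=1.6,beta=10))
E
```

```text
4.55 [626.9 -91.3 167.1] yaxis [-0.063  0.998 -0.   ] w 0.5 mm 44.0 F [-0.6  0.1 -1.2] q [-0.329  0.597  1.22  -0.     1.325 -1.964]
```

View pics/wrist8.png

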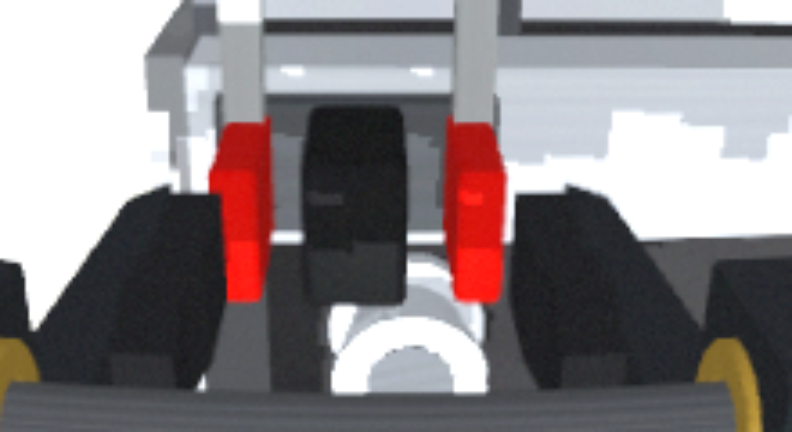

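View pics/scene8c.png

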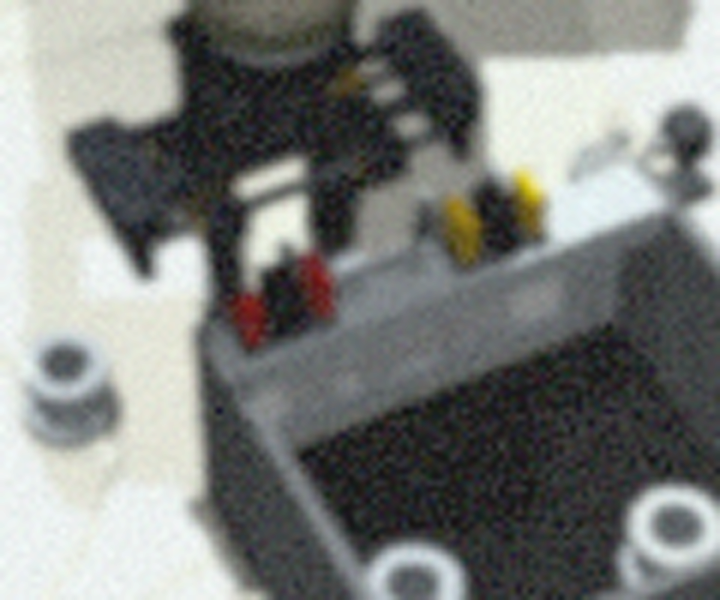

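The wrist view shows the -y finger passing in front of red_r's top without moving it. The fingertips are therefore really above the tabs, near z 180. I'll reopen a little and descend in guarded steps, watching the wrist force and the pictures.

```bash
python3 -m jog '[{"x":0,"y":0,"z":0,"twist":0,"claw":0.75},{"x":0,"y":0,"z":0,"twist":0,"claw":0.75},{"x":0,"y":0,"z":0,"twist":0,"claw":0.75},{"x":0.25,"y":0,"z":0,"twist":0,"claw":0.75},{"x":0.5,"y":0,"z":0,"twist":0,"claw":0.75},{"x":0.5,"y":0,"z":0,"twist":0,"claw":0.75}]' 15
python3 - <<'E'
from h import *
rep()
c=robot.read_camera("wrist"); c["fish"]=1; im=cv2.convertScaleAbs(c["pixels"],alpha=2.2,beta=10)
cv2.imwrite('pics/wrist9.png',cv2.resize(im[180:300,150:370],None,fx=3.6,fy=3.6))
c=robot.read_camera("scene"); im=cv2.resize(c["pixels"][140:240,200:320],None,fx=6,fy=6,interpolation=cv2.INTER_CUBIC)
cv2.imwrite('pics/scene9c.png',cv2.convertScaleAbs(im,alpha=1.6,beta=10))
E
```

```text
clock: 5.4
position: [626.5, -91.2, 151.1]
eef_rot: [0.706, -0.022, 0.707, 0.023]
wrist_force: [0.7, -0.2, -0.6]
gripper_width: 0.749
5.4 [626.5 -91.2 151.1] yaxis [-0.063  0.998  0.001] w 0.749 mm 66.0 F [ 0.7 -0.2 -0.6] q [-0.329  0.61   1.241 -0.     1.292 -1.964]
```

View pics/wrist9.png

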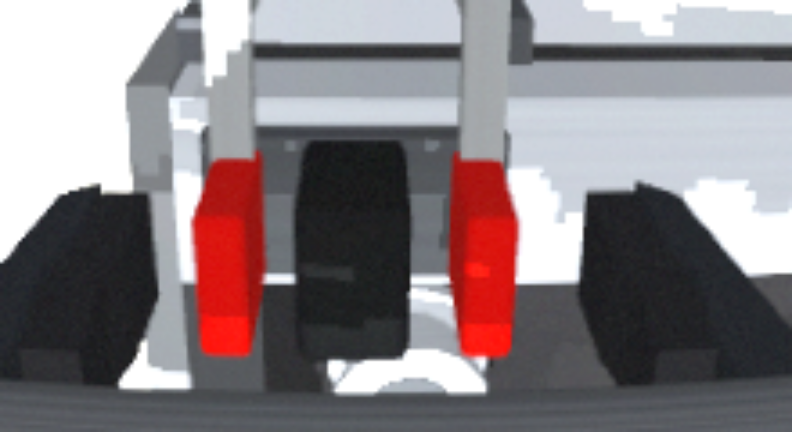

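View pics/scene9c.png

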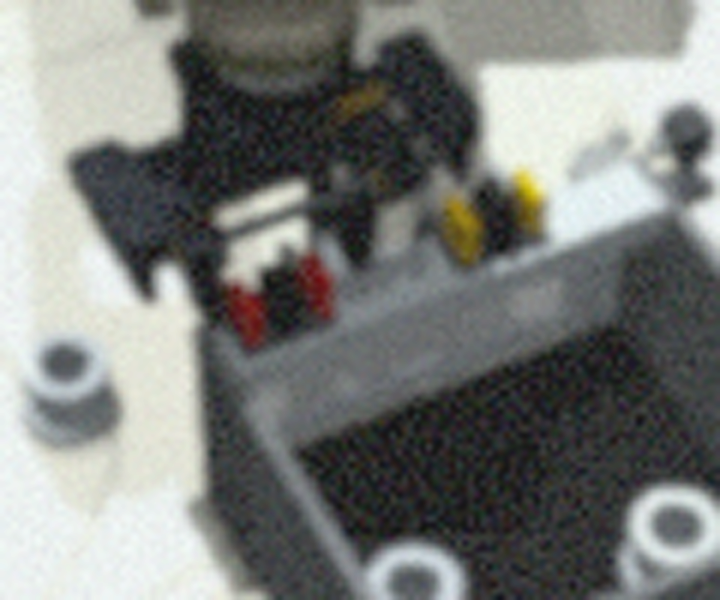

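Reported z is 151, which would put the tips inside the header if the given nose length held, yet there's no force. That confirms an offset of about 35 mm. I'll go down 12 mm more.

```bash
python3 -m jog '[{"x":0.2,"y":0,"z":0.03,"twist":0,"claw":0.75},{"x":0.42,"y":0,"z":0.03,"twist":0,"claw":0.75},{"x":0.42,"y":0,"z":0.03,"twist":0,"claw":0.75}]' 15
python3 - <<'E'
from h import *
rep()
c=robot.read_camera("wrist"); c["fish"]=1; im=cv2.convertScaleAbs(c["pixels"],alpha=2.2,beta=10)
cv2.imwrite('pics/wrist10.png',cv2.resize(im[180:300,150:370],None,fx=3.6,fy=3.6))
c=robot.read_camera("scene"); im=cv2.resize(c["pixels"][140:240,200:320],None,fx=6,fy=6,interpolation=cv2.INTER_CUBIC)
cv2.imwrite('pics/scene10c.png',cv2.convertScaleAbs(im,alpha=1.6,beta=10))
E
```

```text
clock: 5.88
position: [627.4, -91.1, 138.7]
eef_rot: [0.706, -0.022, 0.707, 0.023]
wrist_force: [-1.0, 0.1, -0.1]
gripper_width: 0.752
5.88 [627.4 -91.1 138.7] yaxis [-0.064  0.998  0.001] w 0.752 mm 66.2 F [-1.   0.1 -0.1] q [-0.329  0.623  1.252 -0.     1.267 -1.963]
```

View pics/wrist10.png

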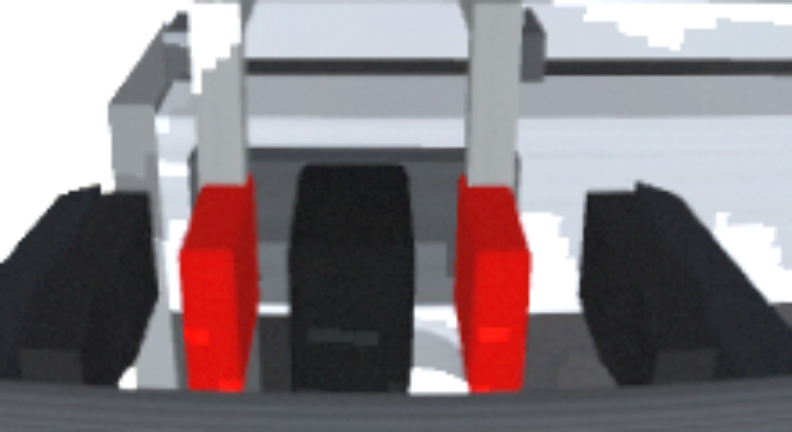

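View pics/scene10c.png

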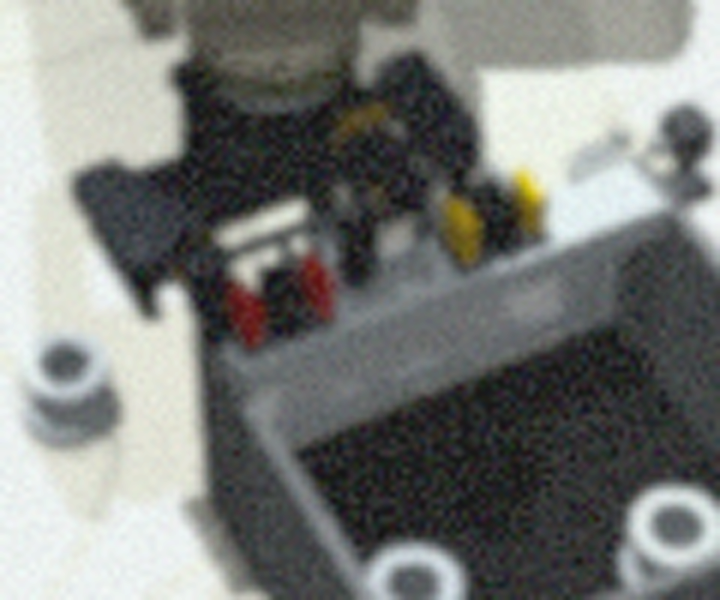

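The fingers now straddle the tabs. In the wrist crop the jaw midpoint is near column 368 and the core near 352, so the tool sits about 2 mm to +y. I'll shift and squeeze.

```bash
python3 -m jog '[{"x":0.03,"y":-0.06,"z":0,"twist":0,"claw":0.65},{"x":0.03,"y":-0.06,"z":0,"twist":0,"claw":0.55},{"x":0.03,"y":-0.06,"z":0,"twist":0,"claw":0.4},{"x":0.03,"y":-0.06,"z":0,"twist":0,"claw":0.3},{"x":0.03,"y":-0.06,"z":0,"twist":0,"claw":0.3},{"x":0.03,"y":-0.06,"z":0,"twist":0,"claw":0.3},{"x":0.03,"y":-0.06,"z":0,"twist":0,"claw":0.3}]' 30
python3 - <<'E'
from h import *
rep()
c=robot.read_camera("wrist"); c["fish"]=1; im=cv2.convertScaleAbs(c["pixels"],alpha=2.2,beta=10)
cv2.imwrite('pics/wrist11.png',cv2.resize(im[180:300,150:370],None,fx=3.6,fy=3.6))
E
```

```text
clock: 6.85
position: [627.9, -93.3, 138.9]
eef_rot: [0.707, -0.023, 0.707, 0.022]
wrist_force: [-1.8, -3.3, 3.8]
gripper_width: 0.374
6.85 [627.9 -93.3 138.9] yaxis [-0.063  0.998 -0.001] w 0.374 mm 32.9 F [-1.8 -3.3  3.8] q [-0.332  0.624  1.251 -0.     1.266 -1.966]
```

View pics/wrist11.png

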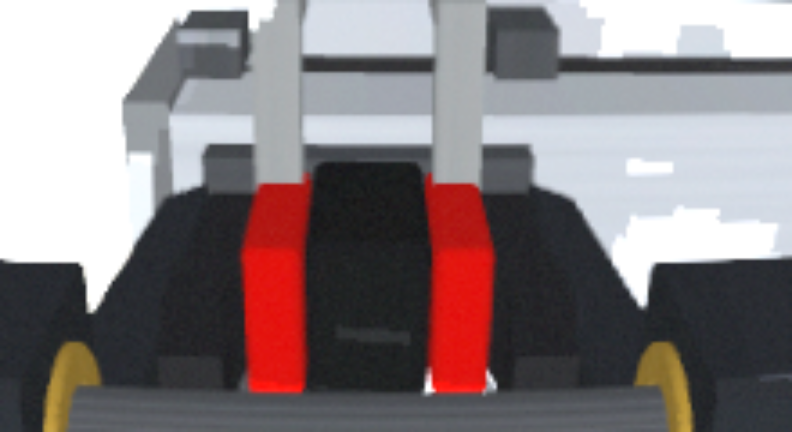

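Red is home: the width is 32.9 mm and both tabs sit flush on the core. Hold a moment longer, release, lift and go to yellow.

```bash
python3 -m jog '[{"x":0,"y":0,"z":0,"twist":0,"claw":0.3},{"x":0,"y":0,"z":0,"twist":0,"claw":0.3},{"x":0,"y":0,"z":0,"twist":0,"claw":0.75},{"x":0,"y":0,"z":0,"twist":0,"claw":0.75},{"x":0,"y":0,"z":0,"twist":0,"claw":0.75},{"x":-0.6,"y":0,"z":0,"twist":0,"claw":0.75},{"x":-1.2,"y":0,"z":0,"twist":0,"claw":0.75},{"x":-1.7,"y":0,"z":0,"twist":0,"claw":0.75}]'
python3 - <<'E'
from h import *
rep()
print(rel([620,26.5,190]))
c=robot.read_camera("wrist"); cv2.imwrite('pics/wrist12.png',c["pixels"])
E
```

```text
clock: 7.9
position: [627.9, -92.9, 190.3]
eef_rot: [0.707, -0.022, 0.707, 0.023]
wrist_force: [-0.0, 0.0, -0.1]
gripper_width: 0.753
7.9 [627.9 -92.9 190.3] yaxis [-0.064  0.998  0.   ] w 0.753 mm 66.3 F [-0.   0.  -0.1] q [-0.331  0.583  1.183  0.     1.376 -1.966]
[ 0.01   3.988 -0.011]
```

View pics/wrist12.png

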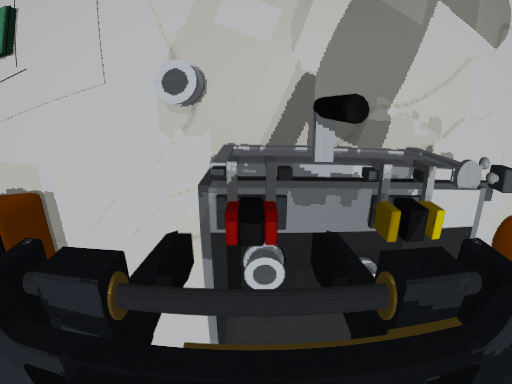

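The red tabs stayed in, flush on the core at about (232,223) and (271,223). Now 120 mm to +y, over yellow.

```bash
python3 -m jog '[{"x":0,"y":1.2,"z":0,"twist":0,"claw":0.8},{"x":0,"y":2.6,"z":0,"twist":0,"claw":0.8},{"x":0,"y":3.99,"z":0,"twist":0,"claw":0.8},{"x":0,"y":3.99,"z":0,"twist":0,"claw":0.8},{"x":0.6,"y":3.99,"z":0,"twist":0,"claw":0.8},{"x":1.2,"y":3.99,"z":0,"twist":0,"claw":0.8},{"x":1.7,"y":3.99,"z":0,"twist":0,"claw":0.8},{"x":1.7,"y":3.99,"z":0,"twist":0,"claw":0.8}]'
python3 - <<'E'
from h import *
rep()
c=robot.read_camera("wrist"); c["fish"]=1; im=cv2.convertScaleAbs(c["pixels"],alpha=2.2,beta=10)
cv2.imwrite('pics/wrist13.png',cv2.resize(im[180:300,150:370],None,fx=3.6,fy=3.6))
E
```

```text
clock: 8.95
position: [619.9, 25.9, 137.5]
eef_rot: [0.706, -0.022, 0.708, 0.022]
wrist_force: [0.1, -0.5, 1.5]
gripper_width: 0.805
8.95 [619.9  25.9 137.5] yaxis [-0.063  0.998  0.   ] w 0.805 mm 70.8 F [ 0.1 -0.5  1.5] q [-0.147  0.595  1.303 -0.     1.246 -1.78 ]
```

View pics/wrist13.png

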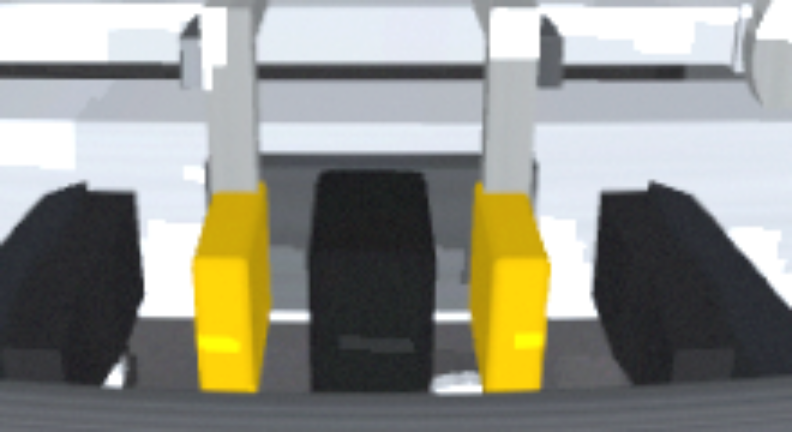

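It's well centred: jaw midpoint at about 370, core at about 372. Squeeze.

```bash
python3 -m jog '[{"x":0,"y":0,"z":0,"twist":0,"claw":0.65},{"x":0,"y":0,"z":0,"twist":0,"claw":0.55},{"x":0,"y":0,"z":0,"twist":0,"claw":0.4},{"x":0,"y":0,"z":0,"twist":0,"claw":0.3},{"x":0,"y":0,"z":0,"twist":0,"claw":0.3},{"x":0,"y":0,"z":0,"twist":0,"claw":0.3},{"x":0,"y":0,"z":0,"twist":0,"claw":0.3},{"x":0,"y":0,"z":0,"twist":0,"claw":0.3}]' 30
python3 - <<'E'
from h import *
rep()
c=robot.read_camera("wrist"); c["fish"]=1; im=cv2.convertScaleAbs(c["pixels"],alpha=2.2,beta=10)
cv2.imwrite('pics/wrist14.png',cv2.resize(im[180:300,150:370],None,fx=3.6,fy=3.6))
E
```

```text
clock: 10.0
position: [620.5, 26.4, 139.3]
eef_rot: [0.707, -0.023, 0.706, 0.022]
wrist_force: [-2.0, -0.2, 6.0]
gripper_width: 0.377
10.0 [620.5  26.4 139.3] yaxis [-0.064  0.998 -0.   ] w 0.377 mm 33.2 F [-2.  -0.2  6. ] q [-0.146  0.593  1.301 -0.     1.246 -1.78 ]
```

View pics/wrist14.png

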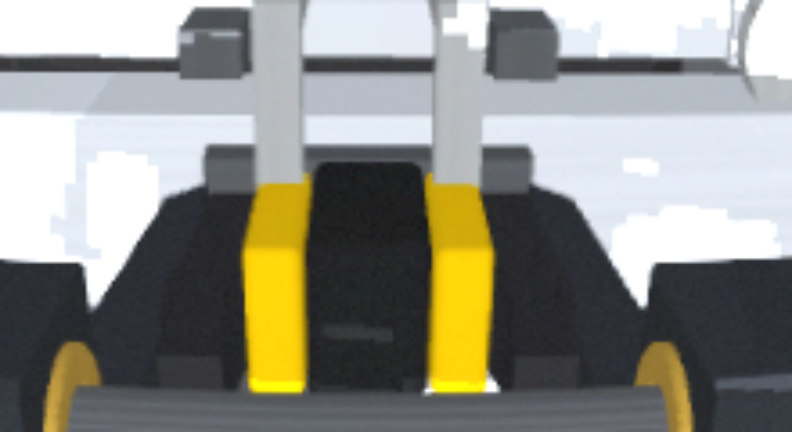

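Yellow is home (33.2 mm, flush). The two squeeze positions put the carrier's yaw at about 0.064 rad, the grip at (546.3,-38.4) and the hinge at (587,104.5), in agreement with the pictures. Release and lift.

```bash
python3 -m jog '[{"x":0,"y":0,"z":0,"twist":0,"claw":0.3},{"x":0,"y":0,"z":0,"twist":0,"claw":0.75},{"x":0,"y":0,"z":0,"twist":0,"claw":0.75},{"x":0,"y":0,"z":0,"twist":0,"claw":0.75},{"x":-0.8,"y":0,"z":0,"twist":0,"claw":0.75},{"x":-1.7,"y":0,"z":0,"twist":0,"claw":0.75},{"x":-2,"y":0,"z":0,"twist":0,"claw":0.75},{"x":-2,"y":0,"z":0,"twist":0,"claw":0.75}]'
python3 - <<'E'
from h import *
rep()
print(rel([546.3,-38.4,200]))
c=robot.read_camera("wrist"); c["fish"]=1; cv2.imwrite('pics/wrist15.png',c["pixels"])
E
```

```text
clock: 11.05
position: [620.3, 26.4, 198.4]
eef_rot: [0.707, -0.022, 0.707, 0.022]
wrist_force: [-0.2, -0.2, 0.1]
gripper_width: 0.753
11.05 [620.3  26.4 198.4] yaxis [-0.064  0.998 -0.   ] w 0.753 mm 66.2 F [-0.2 -0.2  0.1] q [-0.146  0.545  1.222  0.     1.374 -1.78 ]
[-0.053 -2.    -2.598]
```

View pics/wrist15.png

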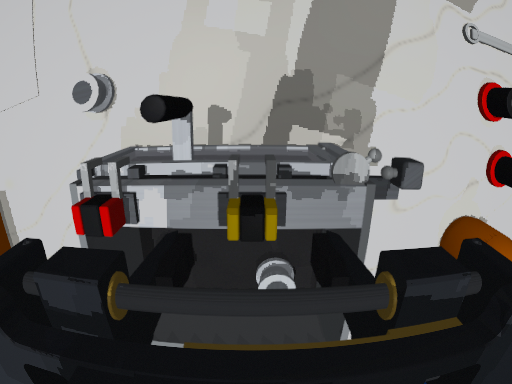

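All four tabs are in; yellow is at (233,219) and (270,219). Now over the grip, turning the jaws by 20°.

```bash
python3 -m jog '[{"x":0,"y":-0.8,"z":-1,"twist":-1.5,"claw":0.75},{"x":0,"y":-1.6,"z":-2,"twist":-3,"claw":0.75},{"x":0,"y":-2,"z":-2.6,"twist":-4,"claw":0.75},{"x":0,"y":-2,"z":-2.6,"twist":-4,"claw":0.75},{"x":0,"y":-2,"z":-2.6,"twist":-4,"claw":0.75}]'
python3 - <<'E'
from h import *
rep()
print(rel([546.3,-38.4,141]))
c=robot.read_camera("wrist"); c["fish"]=1; cv2.imwrite('pics/wrist16.png',c["pixels"])
c=robot.read_camera("scene"); im=cv2.resize(c["pixels"][120:220,180:300],None,fx=6,fy=6,interpolation=cv2.INTER_CUBIC)
cv2.imwrite('pics/scene16c.png',cv2.convertScaleAbs(im,alpha=1.6,beta=10))
E
```

```text
clock: 11.72
position: [546.6, -38.0, 198.1]
eef_rot: [0.692, -0.144, 0.692, 0.145]
wrist_force: [-0.2, 0.3, -0.4]
gripper_width: 0.749
11.72 [546.6 -38.  198.1] yaxis [-0.4    0.917  0.001] w 0.749 mm 65.9 F [-0.2  0.3 -0.4] q [-0.283  0.384  1.468  0.     1.291 -2.265]
[ 1.903 -0.009 -0.012]
```

View pics/wrist16.png

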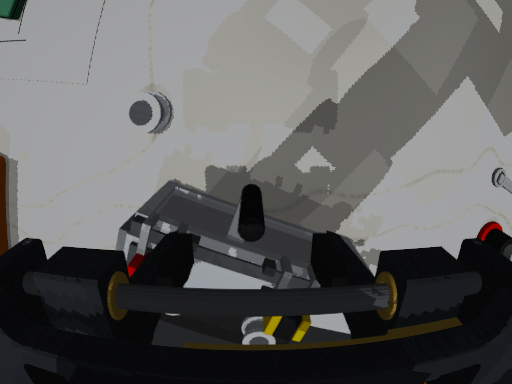

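View pics/scene16c.png

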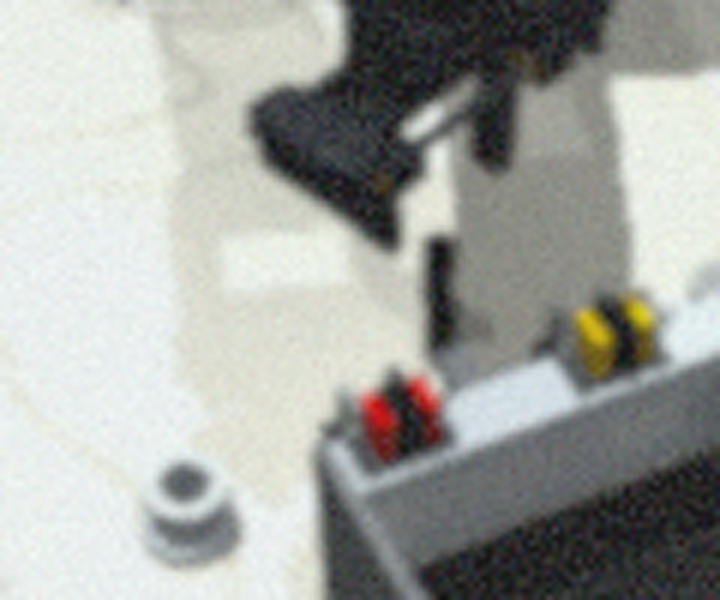

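The post top, near (252,230), is centred between the fingers (190 and 316). Descend around it and close.

```bash
python3 -m jog '[{"x":0.6,"y":0,"z":0,"twist":0,"claw":0.75},{"x":1.2,"y":0,"z":0,"twist":0,"claw":0.75},{"x":1.85,"y":0,"z":0,"twist":0,"claw":0.75},{"x":1.85,"y":0,"z":0,"twist":0,"claw":0.5},{"x":1.85,"y":0,"z":0,"twist":0,"claw":0.1},{"x":1.85,"y":0,"z":0,"twist":0,"claw":0.1},{"x":1.85,"y":0,"z":0,"twist":0,"claw":0.1},{"x":1.85,"y":0,"z":0,"twist":0,"claw":0.1}]' 50
python3 - <<'E'
from h import *
rep()
c=robot.read_camera("wrist"); c["fish"]=1; cv2.imwrite('pics/wrist17.png',c["pixels"])
E
```

```text
clock: 12.82
position: [546.3, -38.5, 143.3]
eef_rot: [0.692, -0.145, 0.692, 0.145]
wrist_force: [0.2, -2.2, 0.5]
gripper_width: 0.209
12.82 [546.3 -38.5 143.3] yaxis [-0.401  0.916 -0.   ] w 0.209 mm 18.4 F [ 0.2 -2.2  0.5] q [-0.284  0.436  1.542 -0.     1.163 -2.268]
```

View pics/wrist17.png

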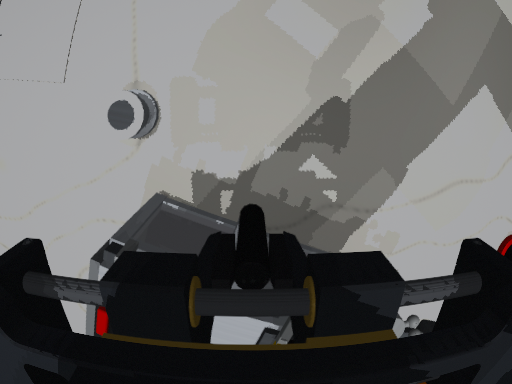

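The post is gripped at 18.4 mm. Work out the arc.

```bash
cat > arc.py <<'E'
from h import *
import sys
H=np.array([587.2,104.5]); P0=np.array([546.3,-38.4])
def post(ph):
    c,s=np.cos(ph),np.sin(ph); return H+np.array([[c,s],[-s,c]])@(P0-H)
def phi(p):
    d=p[:2]-H; e=P0-H; return np.degrees(np.arctan2(e[1],e[0])-np.arctan2(d[1],d[0])),np.hypot(*d)
if __name__=="__main__":
    rep(); p,M=tool(); print("phi,r",phi(p))
    for a in map(float,sys.argv[1:]):
        q=post(np.radians(a)); print(a,q.round(1),(M.T@(np.array([*q,p[2]])-p)/30).round(2))
E
python3 arc.py 5 10 15 20 25 30 35 40
```

```text
12.88 [546.3 -38.6 143.3] yaxis [-0.401  0.916 -0.001] w 0.188 mm 16.5 F [ 0.2 -0.2  1.5] q [-0.284  0.436  1.542 -0.     1.163 -2.268]
phi,r (np.float64(-0.02686264425910491), np.float64(148.86795000078357))
5.0 [534.  -34.3] [-0.    0.3  -0.32]
10.0 [522.1 -29.1] [-0.    0.61 -0.61]
15.0 [510.7 -22.9] [-0.    0.96 -0.88]
20.0 [499.9 -15.8] [-0.    1.32 -1.11]
25.0 [489.7  -7.7] [-0.    1.7  -1.31]
30.0 [480.3   1.2] [-0.    2.1  -1.48]
35.0 [471.7  10.9] [-0.    2.51 -1.61]
40.0 [464.   21.3] [-0.    2.93 -1.71]
```

```bash
python3 -m jog '[{"x":0,"y":0.3,"z":-0.32,"twist":0,"claw":0.1},{"x":0,"y":0.61,"z":-0.61,"twist":0,"claw":0.1},{"x":0,"y":0.96,"z":-0.88,"twist":0,"claw":0.1},{"x":0,"y":1.32,"z":-1.11,"twist":0,"claw":0.1},{"x":0,"y":1.32,"z":-1.11,"twist":0,"claw":0.1}]' 60
python3 - <<'E'
from arc import *
rep(); p,M=tool(); print(phi(p))
c=robot.read_camera("wrist"); cv2.imwrite('pics/wrist18.png',c["pixels"])
E
python3 arc.py 25 30 35 40 45 50 55 60
```

```text
clock: 13.5
position: [498.8, -17.5, 143.1]
eef_rot: [0.691, -0.146, 0.693, 0.143]
wrist_force: [-5.5, -13.9, -0.5]
gripper_width: 0.186
13.5 [498.8 -17.5 143.1] yaxis [-0.401  0.916 -0.003] w 0.186 mm 16.4 F [ -5.5 -13.9  -0.5] q [-0.268  0.339  1.687 -0.005  1.117 -2.248]
(np.float64(19.968197922118538), np.float64(150.6465277091609))
13.55 [499.1 -17.6 143.2] yaxis [-0.4    0.916 -0.003] w 0.186 mm 16.4 F [ -5.5 -14.2   0.2] q [-0.268  0.339  1.686 -0.005  1.117 -2.248]
phi,r (np.float64(19.850327954744216), np.float64(150.60669535586436))
25.0 [489.7  -7.7] [-0.    0.43 -0.15]
30.0 [480.3   1.2] [-0.    0.82 -0.32]
35.0 [471.7  10.9] [-0.    1.24 -0.45]
40.0 [464.   21.3] [-0.    1.66 -0.55]
45.0 [457.2  32.4] [-0.    2.09 -0.61]
50.0 [451.4  44. ] [-0.01  2.52 -0.63]
55.0 [446.7  56. ] [-0.01  2.95 -0.62]
60.0 [443.   68.5] [-0.01  3.38 -0.56]
```

View pics/wrist18.png

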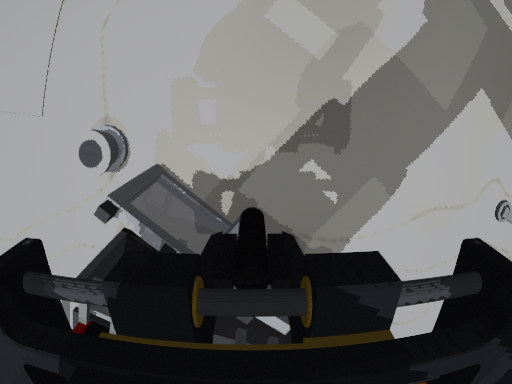

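```bash
python3 - <<'E'
import numpy as np
P0=np.array([546.3,-38.5])
for P1 in ([499,-17.5],[498,-18.7]):
    P1=np.array(P1,float);m=(P0+P1)/2;d=P1-P0;L=np.hypot(*d);n=np.array([-d[1],d[0]])/L
    for s in(1,-1): print(m+s*n*np.sqrt(148.7**2-L*L/4))
E
sed -i 's/H=np.array(\[587.2,104.5\])/H=np.array([591.7,103.2])/' arc.py; python3 arc.py 25 30 35 40 45 50 55 60
```

```text
[ 463.2311379  -161.83391321]
[582.0688621  105.83391321]
[ 466.6231245  -164.05192356]
[577.6768755  106.85192356]
13.55 [499.1 -17.6 143.2] yaxis [-0.4    0.916 -0.003] w 0.186 mm 16.4 F [ -5.5 -14.2   0.2] q [-0.268  0.339  1.686 -0.005  1.117 -2.248]
phi,r (np.float64(19.704921346173087), np.float64(152.2502017600257))
25.0 [490.7  -5.9] [-0.    0.47 -0.1 ]
30.0 [481.6   3.3] [-0.    0.87 -0.25]
35.0 [473.3  13.2] [-0.    1.29 -0.37]
40.0 [465.9  23.9] [-0.    1.71 -0.46]
45.0 [459.5  35.2] [-0.01  2.14 -0.5 ]
50.0 [454.  47.] [-0.01  2.57 -0.51]
55.0 [449.7  59.2] [-0.01  3.   -0.48]
60.0 [446.4  71.7] [-0.01  3.43 -0.42]
```

```bash
sed -i 's/H=np.array(\[591.7,103.2\])/H=np.array([580.5,106.2])/' arc.py; python3 - <<'E'
from arc import *
p,M=tool(); cmd=np.array([499.9,-15.8,p[2]])
for a in (25,30,35,40,45,50,55,60):
    q=post(np.radians(a)); print(a,q.round(1),(M.T@(np.array([*q,p[2]])-cmd)/30).round(2))
E
```

```text
25 [488.4 -10.4] [-0.    0.32 -0.28]
30 [478.6  -1.9] [-0.    0.71 -0.47]
35 [469.5   7.4] [-0.    1.11 -0.62]
40 [461.4  17.4] [-0.    1.53 -0.73]
45 [454.1  28.1] [-0.    1.95 -0.81]
50 [447.7  39.5] [-0.01  2.38 -0.86]
55 [442.4  51.3] [-0.01  2.82 -0.86]
60 [438.2  63.5] [-0.01  3.25 -0.83]
```

```bash
python3 -m jog '[{"x":0,"y":0.32,"z":-0.28,"twist":0,"claw":0.1},{"x":0,"y":0.71,"z":-0.47,"twist":0,"claw":0.1},{"x":0,"y":1.11,"z":-0.62,"twist":0,"claw":0.1},{"x":0,"y":1.53,"z":-0.73,"twist":0,"claw":0.1},{"x":0,"y":1.53,"z":-0.73,"twist":0,"claw":0.1}]' 60
python3 - <<'E'
from arc import *
rep(); p,M=tool(); print(phi(p)); cmd=np.array([461.4,17.4,p[2]])
for a in (45,50,55,60,65,70,75,80):
    q=post(np.radians(a)); print(a,q.round(1),(M.T@(np.array([*q,p[2]])-cmd)/30).round(2))
c=robot.read_camera("top"); cv2.imwrite('pics/top19.png',cv2.resize(c["pixels"][110:290,150:350],None,fx=4,fy=3.3))
E
```

```text
clock: 14.18
position: [460.9, 17.3, 143.2]
eef_rot: [0.692, -0.145, 0.692, 0.144]
wrist_force: [-1.2, -7.6, -1.7]
gripper_width: 0.186
14.18 [460.9  17.3 143.2] yaxis [-0.401  0.916 -0.001] w 0.186 mm 16.4 F [-1.2 -7.6 -1.7] q [-2.160e-01  2.610e-01  1.795e+00 -2.000e-03  1.086e+00 -2.199e+00]
(np.float64(40.05923229210251), np.float64(148.98381016867876))
45 [454.1  28.1] [-0.    0.43 -0.08]
50 [447.7  39.5] [-0.    0.86 -0.12]
55 [442.4  51.3] [-0.    1.29 -0.13]
60 [438.2  63.5] [-0.    1.72 -0.09]
65 [435.   76.1] [-0.    2.14 -0.02]
70 [432.9  88.9] [-0.    2.56  0.09]
75 [432.  101.8] [-0.    2.97  0.23]
80 [432.2 114.8] [-0.    3.36  0.41]
```

View pics/top19.png

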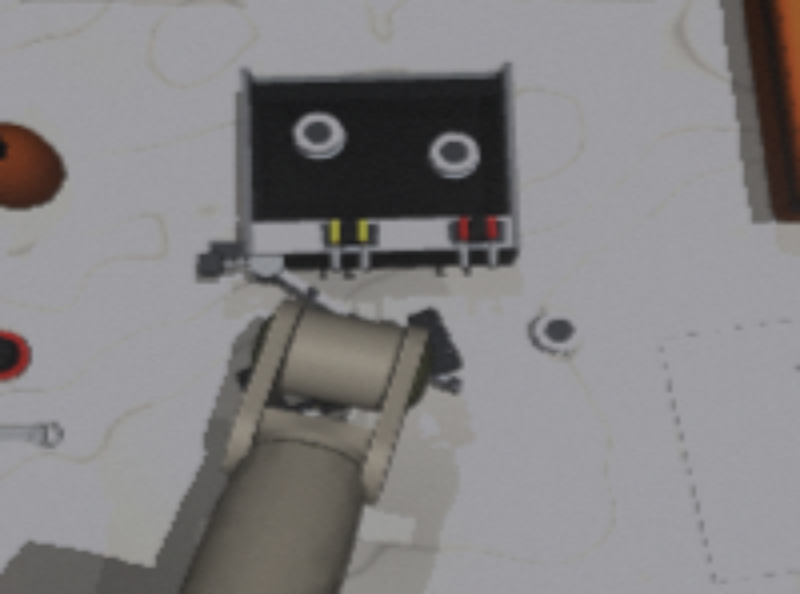

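The top view shows the gate open about 40°, moving with the tool and past the detent, with both catches still in. Continue.

```bash
python3 -m jog '[{"x":0,"y":0.43,"z":-0.08,"twist":0,"claw":0.1},{"x":0,"y":0.86,"z":-0.12,"twist":0,"claw":0.1},{"x":0,"y":1.29,"z":-0.13,"twist":0,"claw":0.1},{"x":0,"y":1.72,"z":-0.09,"twist":0,"claw":0.1},{"x":0,"y":2.14,"z":-0.02,"twist":0,"claw":0.1},{"x":0,"y":2.56,"z":0.09,"twist":0,"claw":0.1},{"x":0,"y":2.97,"z":0.23,"twist":0,"claw":0.1},{"x":0,"y":3.3,"z":0.37,"twist":0,"claw":0.1}]' 60
python3 -m jog '[{"x":0,"y":0.06,"z":0.04,"twist":0,"claw":0.1},{"x":0,"y":0.06,"z":0.04,"twist":0,"claw":0.1},{"x":0,"y":0.06,"z":0.04,"twist":0,"claw":0.1}]' 60
python3 - <<'E'
from arc import *
rep(); p,M=tool(); print(phi(p))
c=robot.read_camera("top"); cv2.imwrite('pics/top20.png',cv2.resize(c["pixels"][110:290,110:350],None,fx=3.3,fy=3.3))
c=robot.read_camera("wrist"); cv2.imwrite('pics/wrist20.png',c["pixels"])
c=robot.read_camera("scene"); cv2.imwrite('pics/scene20.png',cv2.resize(c["pixels"][90:290,150:420],None,fx=2.9,fy=2.9))
E
```

```text
clock: 15.22
position: [429.7, 112.9, 143.1]
eef_rot: [0.69, -0.145, 0.694, 0.145]
wrist_force: [-11.2, -4.6, 7.7]
gripper_width: 0.137
clock: 15.6
position: [429.6, 115.1, 143.0]
eef_rot: [0.689, -0.145, 0.695, 0.146]
wrist_force: [-16.4, -2.0, 11.4]
gripper_width: 0.123
15.6 [429.6 115.1 143. ] yaxis [-0.402  0.916  0.003] w 0.123 mm 10.8 F [-16.4  -2.   11.4] q [-0.003  0.23   1.836 -0.     1.083 -1.987]
(np.float64(-279.91537257568774), np.float64(151.1186942732654))
```

View pics/top20.png

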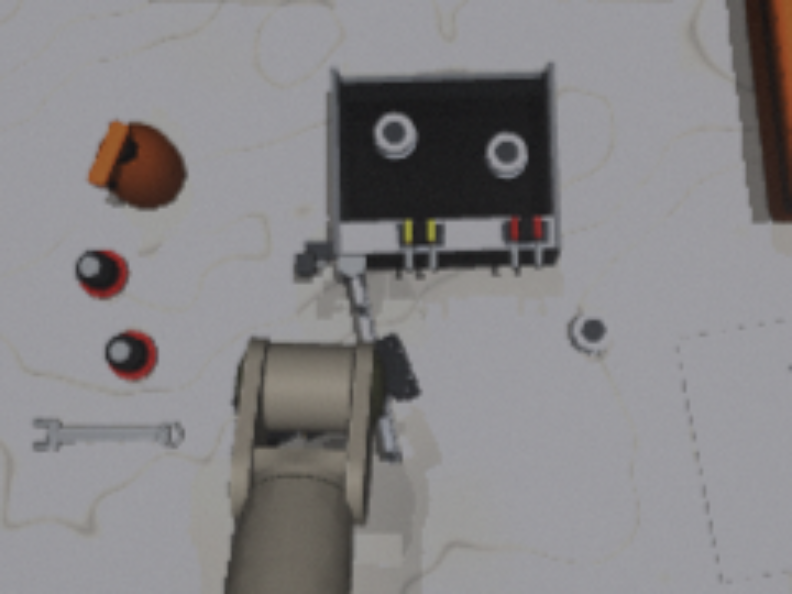

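View pics/wrist20.png

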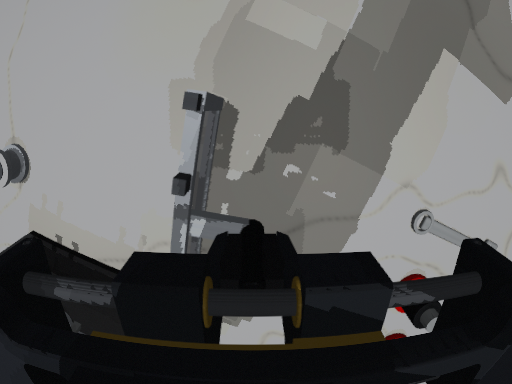

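View pics/scene20.png

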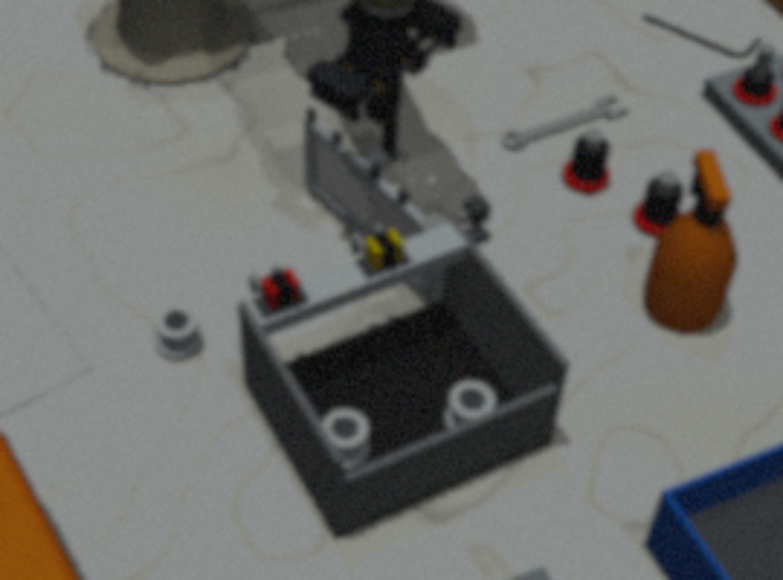

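The gate is about 80° open, but the jaw width has shrunk to 10.8 mm, less than the 18 mm post, so the post is creeping towards the pad edge. I'll look closer.

```bash
python3 - <<'E'
from h import *
rep(); print(robot.get_state()["wrist_torque"])
im=cv2.imread('pics/wrist20.png')[200:300,190:320]; cv2.imwrite('pics/w20c.png',cv2.convertScaleAbs(cv2.resize(im,None,fx=6,fy=6,interpolation=cv2.INTER_CUBIC),alpha=3.5,beta=15))
E
```

```text
15.75 [429.6 115.1 143. ] yaxis [-0.402  0.916  0.003] w 0.123 mm 10.9 F [-17.4  -2.   11.7] q [-0.003  0.23   1.836 -0.     1.083 -1.987]
[-0.24341313  2.56374236  0.08869614]
```

View pics/w20c.png

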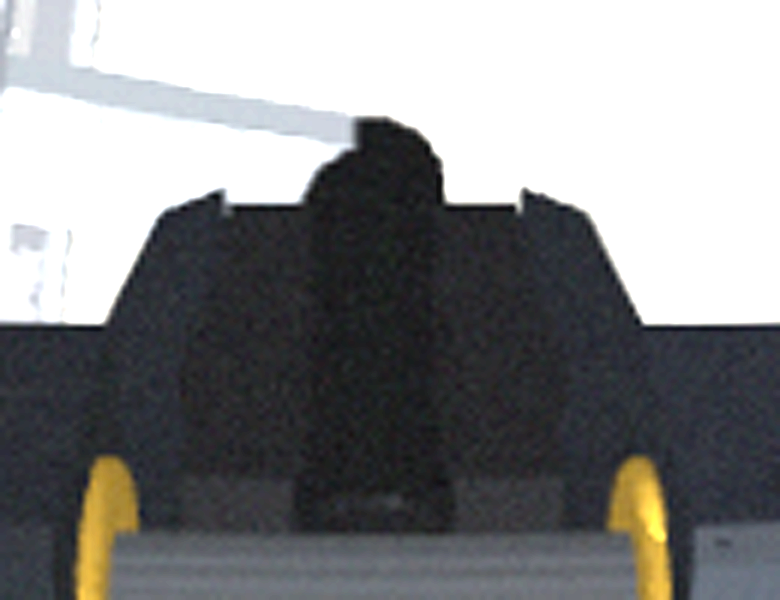

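In the wrist pictures the post's lower end has moved from row 205 to 220 relative to the tool, about 13 mm along +tool z. The post is therefore slipping towards the pads' inner edge, and my first hinge estimate was the better one. I'll ease the grip and shift the tool onto the post.

```bash
python3 -m jog '[{"x":0,"y":0,"z":0.1,"twist":0,"claw":0.1},{"x":0,"y":0,"z":0.2,"twist":0,"claw":0.1},{"x":0,"y":0,"z":0.3,"twist":0,"claw":0.1},{"x":0,"y":0,"z":0.42,"twist":0,"claw":0.1},{"x":0,"y":0,"z":0.42,"twist":0,"claw":0.1}]' 15
python3 - <<'E'
from h import *
rep(); 
im=robot.read_camera("wrist")["pixels"][200:300,190:320]; cv2.imwrite('pics/w21c.png',cv2.convertScaleAbs(cv2.resize(im,None,fx=6,fy=6,interpolation=cv2.INTER_CUBIC),alpha=3.5,beta=15))
E
```

```text
clock: 16.38
position: [437.9, 120.7, 141.2]
eef_rot: [0.686, -0.144, 0.698, 0.147]
wrist_force: [-26.2, -0.6, 6.6]
gripper_width: 0.197
16.38 [437.9 120.7 141.2] yaxis [-0.403  0.915  0.007] w 0.197 mm 17.3 F [-26.2  -0.6   6.6] q [ 0.01   0.257  1.806  0.     1.095 -1.976]
```

View pics/w21c.png

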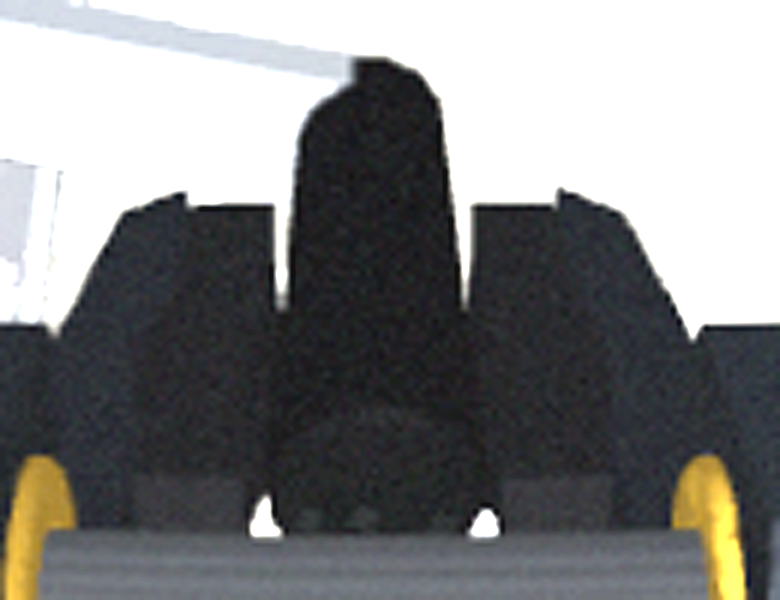

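Now the post sits squarely between the pads at 17.3 mm. Relieve the radial push slightly and clamp.

```bash
python3 -m jog '[{"x":0,"y":0,"z":0,"twist":0,"claw":0.1},{"x":0,"y":0,"z":0,"twist":0,"claw":0.1},{"x":0,"y":0,"z":-0.05,"twist":0,"claw":0.1},{"x":0,"y":0,"z":-0.05,"twist":0,"claw":0.1},{"x":0,"y":0,"z":-0.05,"twist":0,"claw":0.1},{"x":0,"y":0,"z":-0.05,"twist":0,"claw":0.1},{"x":0,"y":0,"z":-0.05,"twist":0,"claw":0.1},{"x":0,"y":0,"z":-0.05,"twist":0,"claw":0.1}]' 50
python3 - <<'E'
from h import *
rep(); 
im=robot.read_camera("wrist")["pixels"][200:300,190:320]; cv2.imwrite('pics/w22c.png',cv2.convertScaleAbs(cv2.resize(im,None,fx=6,fy=6,interpolation=cv2.INTER_CUBIC),alpha=3.5,beta=15))
E
```

```text
clock: 17.42
position: [437.7, 119.8, 141.3]
eef_rot: [0.687, -0.144, 0.697, 0.146]
wrist_force: [-20.7, -0.1, 0.4]
gripper_width: 0.186
17.43 [437.7 119.8 141.3] yaxis [-0.402  0.916  0.005] w 0.186 mm 16.4 F [-20.7  -0.1   0.4] q [ 0.008  0.254  1.809  0.     1.092 -1.977]
```

View pics/w22c.png

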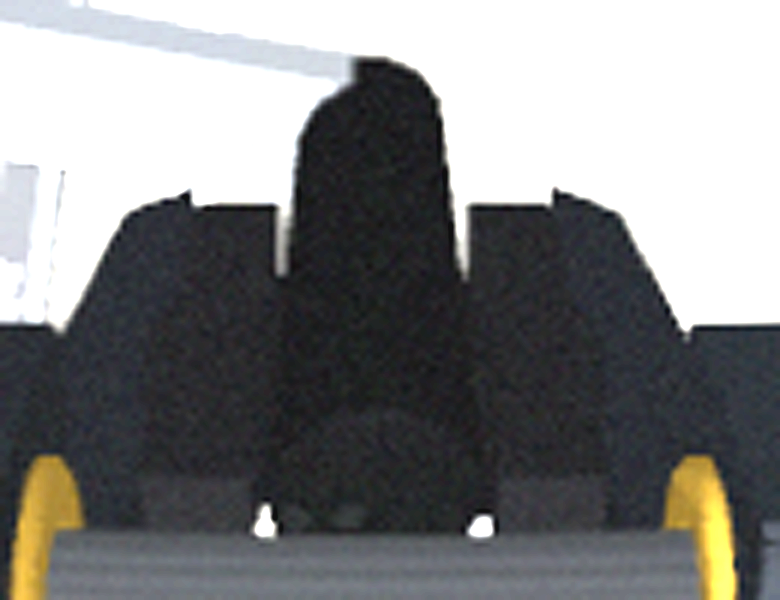

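```bash
python3 -m jog '[{"x":0,"y":0,"z":-0.05,"twist":0,"claw":0.1},{"x":0,"y":0,"z":-0.1,"twist":0,"claw":0.1},{"x":0,"y":0,"z":-0.1,"twist":0,"claw":0.1},{"x":0,"y":0,"z":-0.1,"twist":0,"claw":0.1},{"x":0,"y":0,"z":-0.1,"twist":0,"claw":0.1},{"x":0,"y":0,"z":-0.1,"twist":0,"claw":0.1},{"x":0,"y":0,"z":-0.1,"twist":0,"claw":0.1},{"x":0,"y":0,"z":-0.1,"twist":0,"claw":0.1}]' 50
python3 -m jog '[{"x":0,"y":0,"z":0,"twist":0,"claw":0.1},{"x":0,"y":0,"z":0,"twist":0,"claw":0.1},{"x":0,"y":0,"z":0,"twist":0,"claw":0.1},{"x":0,"y":0,"z":0,"twist":0,"claw":0.1},{"x":0,"y":0,"z":0,"twist":0,"claw":0.1},{"x":0,"y":0,"z":0,"twist":0,"claw":0.1},{"x":0,"y":0,"z":0,"twist":0,"claw":0.1},{"x":0,"y":0,"z":0,"twist":0,"claw":0.1}]' 50
python3 - <<'E'
from h import *
rep(); 
im=robot.read_camera("wrist")["pixels"][60:300,150:370]; cv2.imwrite('pics/w23c.png',cv2.convertScaleAbs(cv2.resize(im,None,fx=2.5,fy=2.5,interpolation=cv2.INTER_CUBIC),alpha=2,beta=15))
t=robot.read_camera("top");cv2.imwrite('pics/top23.png',cv2.resize(t["pixels"][110:290,110:350],None,fx=3.3,fy=3.3,interpolation=cv2.INTER_CUBIC))
E
```

```text
clock: 18.48
position: [437.5, 118.2, 141.4]
eef_rot: [0.69, -0.145, 0.695, 0.146]
wrist_force: [-6.3, -3.1, -12.8]
gripper_width: 0.192
clock: 19.48
position: [437.5, 118.2, 141.4]
eef_rot: [0.69, -0.145, 0.694, 0.145]
wrist_force: [-6.2, -1.9, -13.2]
gripper_width: 0.191
19.48 [437.5 118.2 141.4] yaxis [-0.402  0.916  0.003] w 0.191 mm 16.8 F [ -6.2  -1.9 -13.2] q [ 0.004  0.249  1.815 -0.     1.084 -1.979]
```

View pics/w23c.png

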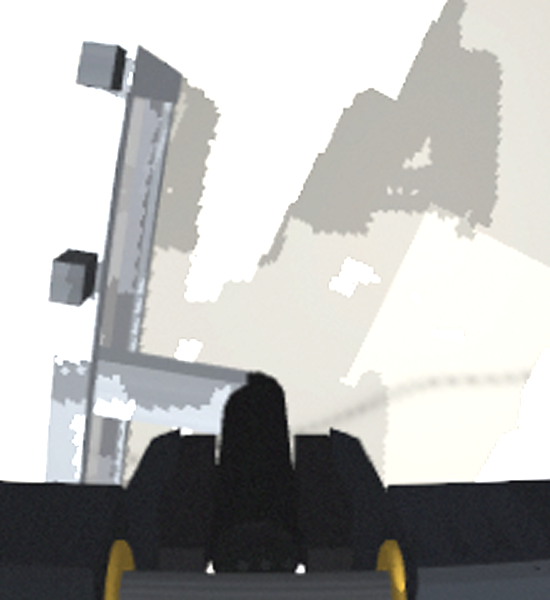

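View pics/top23.png

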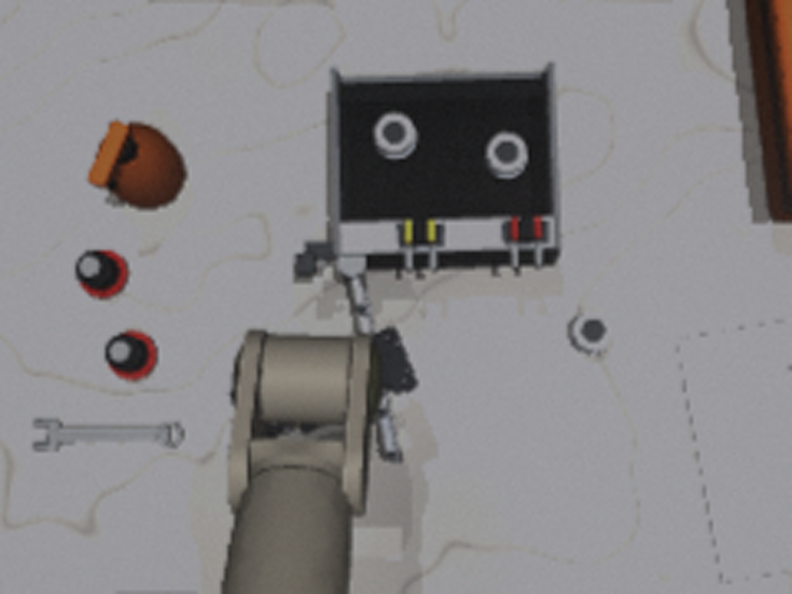

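The pose held still for a full second at 16.8 mm with light forces. The post position and the top view both put the gate at about 79–80° (1.38 rad), the tabs are in, and the bystanders match their places in the first picture. Handing in.

```bash
python3 - <<'E'
from h import *
print(robot.finish_job()); rep()
E
```

```text
the job is handed in; nothing more can be done
None
the job is handed in; nothing more can be done
```

I squeezed the red catch home, then the yellow one, and swung the gate out past its detent. I handed the job in at about 19.6 s, still holding the grip with the gate wide open. The system reports no verdict, so the checks below are my own.

**Last checks**
- **Gate:** it stood at about 79–80° (1.38 rad), from the tool position relative to the hinge and from the top picture. The pose was unchanged over the final second.
- **Grip:** the jaws were at 16.8 mm on the 18 mm post, with the grip set to 50 N and about 15 N at the wrist. I had no direct reading of finger contact force.
- **Catches:** they closed to 32.9 mm (red) and 33.2 mm (yellow), against 34 mm nominal. All four tabs still looked flush in the last top picture.
- **Bystanders:** the collars, tool holders, bottle and wrench looked unmoved in the last pictures. The green gauge box was outside that view, and the arm did not go near it.

**What disagreed or went wrong**
- **Fingertip height:** the fingertips were about 35 mm higher than the reported TCP and nose length imply. The first red squeeze closed above the tabs without touching them. I then went down in small steps and used the picture-based height for the rest.
- **Post slip:** partway through the swing I changed my hinge estimate for the worse, and the post slipped about 13 mm along the pads. I eased the grip, re-centred on the post and clamped it again, and the gate stayed wide throughout.

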